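# Lay out the battery change-over kit in wiring order

### The arm

A 7-joint arm with a two-finger parallel gripper is mounted at the origin on the work surface. World frame = base frame: x ahead of the robot, y to its left, z up, the work surface at z = 0. Lengths are in m, angles in rad, forces in N, time in s.
With the tool pointing down it reaches from about 0.425 to 1.025 m from the base axis. Payload 3.6 kg.
Tool frame: the origin (TCP) lies at the very end of the fingers, on their centre line; the grasp point (between the pads) lies robot.grasp_offset behind it (robot.grasp_offset is the distance from the TCP to the grasp point, in m); x points along the fingers, y is the direction in which the jaws open and shut, and the axes are right-handed (so a half turn about x gives the same grasp; the last joint's range is limited). The gripper opens to 85 mm and grips with 20 to 120 N. Pads are 22 mm wide; open, the fingers measure 114 mm over their backs; the gripper's body (76 mm by 85 mm) begins 54 mm behind the grasp point. The pads swing forward as they close: fully open they stand 13 mm farther back than shut.
Start: joints at [-1.427, 0.591, 0.048, 1.609, -0.033, 0.943, -0.034], TCP at [0.17, 0.705, 0.231] pointing down, gripper open.
Joint ranges: [-2.69, 2.69], [-0.47, 2.24], [-1.27, 1.36], [0.19, 2.51], [-1.53, 4.68], [0.08, 2.07], [-3.09, 3.09]. Speed limits (rad/s): [2.57, 2.57, 3.14, 3.14, 3.14, 3.14, 3.14].

### API

Orientations are given as a unit quaternion [w, x, y, z].
In Python, from bench import monitor, optics, ticket, robot gives the robot as it stands.
- The arm moves only by the tool apply_moves, never from a script. Its argument "plan" is one flat list of numbers, 6 for each row, row after row: the shift along the tool's x, y, z in m, then the turn, a rotation vector about the tool's x, y, z in degrees. A call has 1 to 5 rows; each row is the pose to reach, as a shift and turn from the pose commanded when the call began, along the tool's axes at that moment; what a row does not reach only later rows make up. A row lasts 1/12 s, in which the tool goes at most 41.7 mm and 7.16 degrees, less where a joint would pass 70% of its speed; a pose out of reach is approached as far as the arm can. A call with a gripper value outside its range is refused whole. "hand" is the gripper command: -1 is shut, 1 is fully open, values between are in proportion, set as the call begins (left out, the last holds). The fingers move at their own pace and stop on an object; the grip force is fixed at half the most. Time passes only in rows, so rows that repeat a pose let the fingers close. It gives the time, the measured TCP pose, the force and the opening at its end, in the units of the state.
- monitor.observe(): the state, without advancing time (a new reading comes with each control period).
- optics.snapshot(name): name is "side" or "top"; returns a dict with "frame" (400x640x3 uint8, red, green, blue), "depth" (400x640 float32, m along the optical axis (not along the pixel's ray), 0 where there is no reading), "intrinsics" (3x3 intrinsics, pixels), "dist" ([k1, k2, p1, p2, k3] as OpenCV has them; the pictures are not rectified), "origin" and "rotation" of the camera in the world. Camera axes: x right, y up, looking along -z (the intrinsics and any distortion apply to the point x, -y, -z); pixel columns grow to the right and rows downward; lengths in m; the calibration is good to about 2 mm. A picture is of the moment at which its call begins.
- ticket.sign_off(): hands the job in, once; it reports no verdict.
The state is a dict: "time_s": time; "qpos": joint angles; "joint_velocities": joint speeds; "tau": joint torques, N m; "tcp_pos": TCP position; "tcp_rot": TCP orientation; "wrist_force": force on the tool from outside, world axes, zero at the start; "torque": the same for the moment, N m; "grip_width": opening from 0.0 (shut) to 1.0 (fully open).
Only numpy, scipy, OpenCV 4.12 (cv2) and the standard library are available. Lean on these libraries where they do the work, as an engineer would, in place of code of your own. Each camera call takes 0.05 s, during which the arm holds its last target.

### The job

Lay out the change-over kit on the orange mat in wiring order: stand the grey cell pack midway between the red and the black post block with its long sides facing them, then lay the red-sleeved ring terminal midway between the pack and the red block and the black-sleeved one midway between the pack and the black block. Put the black switch housing directly behind the pack (on the side away from the robot), squared up to it with a gap of about 25 mm, and lay the red jump clamp in the middle of the pack's top. Everything lies flat, right way up and let go, and the yellow-sleeved terminal is a spare: leave it where it is.

Things in the scene. Friction and masses are not known exactly. Their poses are not given: they have to be found in the camera images.
- mat: orange insulating mat, fixed, 260 mm (x) x 390 mm (y), 3 mm thick. Origin: centre of its underside. x axis points away from the robot (turned by up to 0.2 rad), y to the robot's left, z up; behind means towards +x.
- red_block: red post block, fixed on the mat: 40 x 40 mm, 22 mm high, with an upright brass stud in its middle to 40 mm above its underside. Origin: centre of its underside, which is on the mat's top; same axes as the mat. It stands 165 mm to one side or the other (mat y) of the mat's centre and 40 mm to the robot's side (mat x = -40 mm); which side changes from start to start.
- black_block: black post block, fixed on the mat: 40 x 40 mm, 22 mm high, with an upright brass stud in its middle to 40 mm above its underside. Origin: centre of its underside, which is on the mat's top; same axes as the mat. It stands 165 mm to one side or the other (mat y) of the mat's centre and 40 mm to the robot's side (mat x = -40 mm); which side changes from start to start.
- pack: matte grey lithium cell pack, loose, a plain block 80 mm (x, long) x 54 mm (y) x 45 mm high, about 0.45 kg, flat top with two small brass discs at its +x end. Origin: centre of its underside; z up. Grip it across the 54 mm.
- switch: black bakelite switch housing, loose, 50 x 50 mm and 34 mm high, with a low round boss and a white rocker bar on top (46 mm high in all), about 0.14 kg. Origin: centre of its underside; z up, x and y along its sides.
- clamp: stubby red plastic jump clamp lying on its side, loose, 60 g: about 70 mm long (x, jaws with copper tips at +x), 28 mm wide (y) at its middle, about 35 mm at the handle ends, 22 mm high with a flat underside and top. Origin: underside, middle of its length; z up. Grip it across y at the origin.
- red_terminal: brass ring terminal with a red sleeve, lying flat, loose, 50 g: 60 mm long, 16 mm high. Origin: underside, middle of its length. x axis points to the ring end (ring about 24 mm across, 5 mm thick, centred 18 mm along +x); the round barrel, 16 mm in diameter, runs from 30 mm behind the origin to 6 mm ahead of it and is best gripped across (along y) 8 mm behind the origin (-x). z up. 
- black_terminal: brass ring terminal with a black sleeve, lying flat, loose, 50 g: 60 mm long, 16 mm high. Origin: underside, middle of its length. x axis points to the ring end (ring about 24 mm across, 5 mm thick, centred 18 mm along +x); the round barrel, 16 mm in diameter, runs from 30 mm behind the origin to 6 mm ahead of it and is best gripped across (along y) 8 mm behind the origin (-x). z up. 
- yellow_terminal: brass ring terminal with a yellow sleeve, lying flat, loose, 50 g: 60 mm long, 16 mm high. Origin: underside, middle of its length. x axis points to the ring end (ring about 24 mm across, 5 mm thick, centred 18 mm along +x); the round barrel, 16 mm in diameter, runs from 30 mm behind the origin to 6 mm ahead of it and is best gripped across (along y) 8 mm behind the origin (-x). z up. A spare that stays where it is.
Not all that is in view belongs to the job. What is shaped like the red_terminal but turquoise is not meant.

How it is judged:
At the end, for the whole second after the job is handed in: Pack midway between blocks (15 mm, 0.25 rad); terminals midway between pack and own-colour block (about 16 mm); switch behind pack, centres 78-106 mm apart, 16 mm sideways, square to 0.25 rad; clamp on pack top within 15 mm; all upright (0.2 rad), at rest; yellow terminal moved under 30 mm (x of pack in the frame of mat between -0.055 and -0.025 m and y of pack in the frame of mat between -0.015 and 0.015 m and z of pack in the frame of mat between -0.002 and 0.008 m and angle between the x axis of pack and the x axis of mat, either way round below 0.25 rad and horizontal distance between red_terminal and red_block between 0.065 and 0.1 m and horizontal distance between red_terminal and pack between 0.06 and 0.105 m and x of red_terminal in the frame of red_block between -0.016 and 0.016 m and z of red_terminal in the frame of mat between -0.002 and 0.01 m and horizontal distance between black_terminal and black_block between 0.065 and 0.1 m and horizontal distance between black_terminal and pack between 0.06 and 0.105 m and x of black_terminal in the frame of black_block between -0.016 and 0.016 m and z of black_terminal in the frame of mat between -0.002 and 0.01 m and horizontal distance between switch and pack between 0.078 and 0.106 m and y of switch in the frame of pack between -0.016 and 0.016 m and x of switch in the frame of mat between 0 and 0.12 m and z of switch in the frame of mat between -0.002 and 0.008 m and (angle between the x axis of switch and the x axis of pack, either way round below 0.25 rad or angle between the x axis of switch and the y axis of pack, either way round below 0.25 rad) and horizontal distance between clamp and pack below 0.015 m and z of clamp in the frame of pack between 0.04 and 0.052 m and angle between each of pack, switch, clamp, red_terminal, black_terminal's own z axis and vertical below 0.2 rad and linear speed of each of pack, switch, clamp, red_terminal, black_terminal below 0.02 m/s and distance of yellow_terminal from where it was at the start of the episode below 0.03 m); the robot touches nothing.
It fails at once if the spare yellow-sleeved terminal is moved from its place (distance of yellow_terminal from where it was at the start of the episode above 0.03 m).
It also fails if it takes over 128 s, if anything falls off the work surface, if the arm or the gripper's body presses on something with over 40 N, if the wrist force passes 120 N, or if a joint passes its speed limit or range.

## Working session

There is one attempt and no reset: what is moved stays moved. The work goes in short steps, Python scripts to look and compute and a tool call to move; the robot and the scene stay as the last step left them, time stands still between calls to the robot, and variables do not carry over. Pictures are saved under pics/ and viewed, and the job is handed in when it is done.

Besides the shell and the picture viewer there is one more tool, called as a command line: name --argument value ..., lists and objects as JSON in quotes. apply_moves: Moves the arm, as the interface text tells. Its arguments: {"type":"object","properties":{"plan":{"type":"array","items":{"type":"number"}},"hand":{"type":"number"}},"required":["plan"]}

```bash
ls; mkdir -p pics; cat > snap.py <<'E'
import sys,cv2,numpy as np,pickle
from bench import monitor, optics, ticket, robot
def snap(n,tag):
    s=optics.snapshot(n); pickle.dump(s,open(f'{n}.pkl','wb')); cv2.imwrite(f'pics/{tag}_{n}.png',s['frame'][:,:,::-1]); return s
E
python3 - <<'E'
from snap import *
for n in('top','side'):
    s=snap(n,'a'); print(s['intrinsics'],s['dist'],s['origin'],s['rotation'])
print(monitor.observe()); print(robot.grasp_offset)
E
```

```text
pics
[[510.66714537   0.         322.93885201]
 [  0.         510.66714537 203.65165641]
 [  0.           0.           1.        ]] [0.02329872 0.         0.         0.         0.        ] [ 0.43759068 -0.0113656   1.23647153] [-0.70559515 -0.02831583  0.03783581  0.70703759]
[[454.40028079   0.         324.93229519]
 [  0.         454.40028079 199.49698544]
 [  0.           0.           1.        ]] [-0.01960237  0.          0.          0.          0.        ] [-0.04151362 -0.76851775  0.63610686] [ 0.82911959  0.45125673 -0.16853478 -0.28376769]
{'time_s': 0.1, 'qpos': array([-1.42749328,  0.59199388,  0.04831389,  1.60968765, -0.03331164,
        0.94269845, -0.03370774]), 'joint_velocities': array([-0.00029681, -0.00134226,  0.0016994 , -0.00292726,  0.00061806,
       -0.00019683,  0.00186271]), 'tau': array([ 4.77524227e-03, -5.49993253e+01,  1.55322634e+00, -1.98824143e+01,
        9.73246089e-03,  3.78952915e-03,  4.22562721e-06]), 'tcp_pos': array([0.16990187, 0.70405123, 0.23028203]), 'tcp_rot': array([ 0.7021128 ,  0.08280732,  0.70220361, -0.084206  ]), 'wrist_force': array([0.485154  , 0.62633048, 0.2929084 ]), 'torque': array([ 0.0290892 ,  0.04295892, -0.08925537]), 'grip_width': 0.9982602601143645}
0.0187
```

View pics/a_top.png

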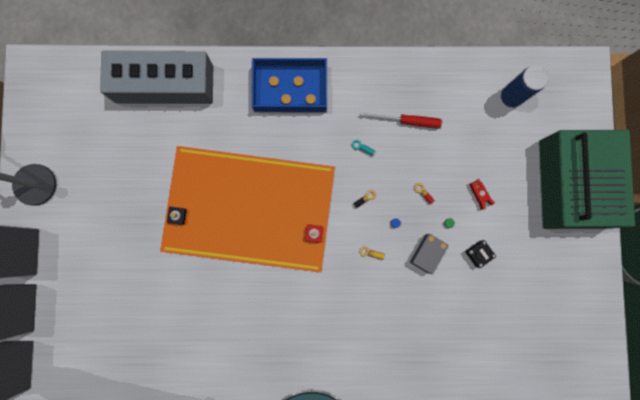

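View pics/a_side.png

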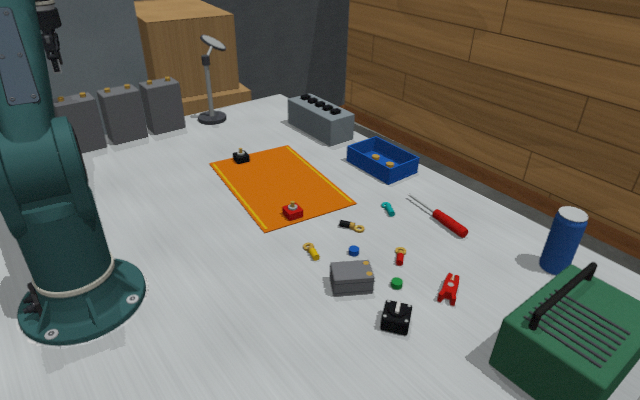

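Top view: the mat is centred near (248,209), with the black block at (177,215) and the red block at (314,233). The pack is at (429,254), switch at (481,253), clamp at (482,194), red terminal at (424,193), black terminal at (365,199) and yellow terminal at (372,253). The turquoise decoy is at (363,147). Next I'll enlarge this.

```bash
python3 - <<'E'
import cv2
im=cv2.imread('pics/a_top.png')
c=im[135:280,345:505]; cv2.imwrite('pics/c1.png',cv2.resize(c,None,fx=5,fy=4*1.25*0.8,interpolation=cv2.INTER_CUBIC) if 0 else cv2.resize(c,None,fx=4,fy=4,interpolation=cv2.INTER_CUBIC))
c=im[140:280,155:345]; cv2.imwrite('pics/c2.png',cv2.resize(c,None,fx=4,fy=4,interpolation=cv2.INTER_CUBIC))
E
```

```text
(no output)
```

View pics/c1.png

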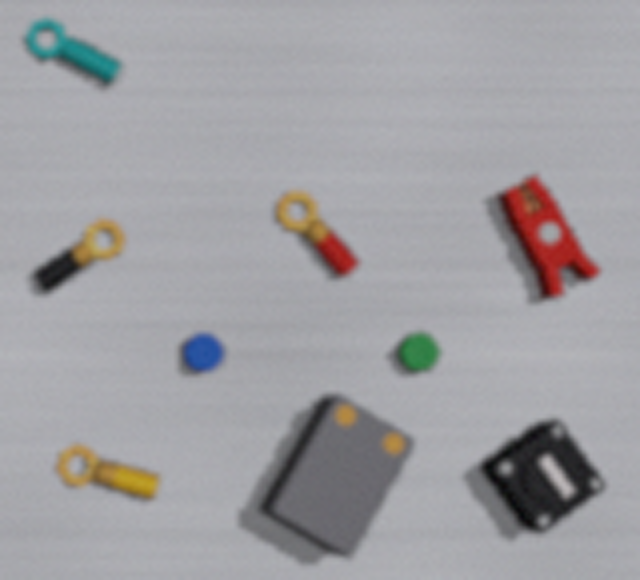

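View pics/c2.png

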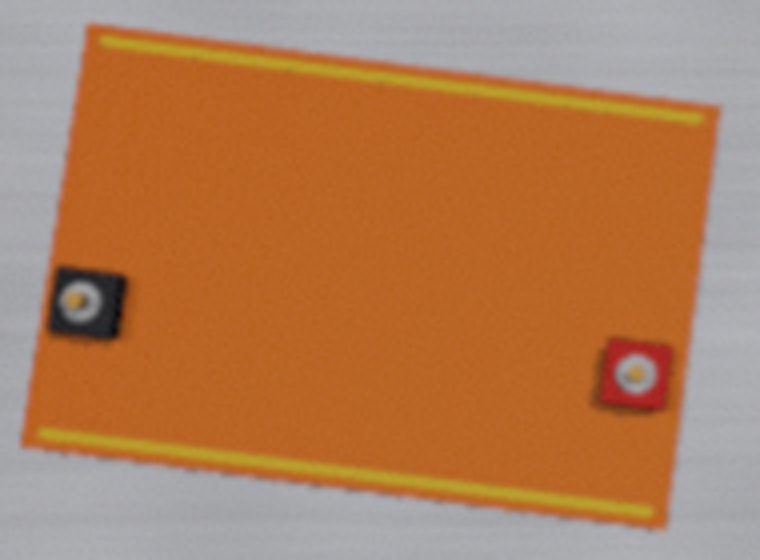

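```bash
cat > geo.py <<'E'
import numpy as np,cv2,pickle
from scipy.spatial.transform import Rotation as R
def rot(q): return R.from_quat([q[1],q[2],q[3],q[0]]).as_matrix()
def rays(s,px):
    K=s['intrinsics'];p=cv2.undistortPoints(np.array(px,float).reshape(-1,1,2),K,np.array(s['dist'])).reshape(-1,2)
    return np.c_[p[:,0],-p[:,1],-np.ones(len(p))]@rot(s['rotation']).T
def onz(s,px,z):
    r=rays(s,px);o=np.array(s['origin']);return o+r*((np.asarray(z)-o[2])/r[:,2])[:,None]
def cloud(s):
    h,w=s['depth'].shape;u,v=np.meshgrid(np.arange(w),np.arange(h))
    r=rays(s,np.c_[u.ravel(),v.ravel()]);return (np.array(s['origin'])+r*s['depth'].ravel()[:,None]).reshape(h,w,3)
E
python3 - <<'E'
from geo import *
s=pickle.load(open('top.pkl','rb'));P=cloud(s)
c2=lambda u,v:(155+(u+.5)/4-.5,140+(v+.5)/4-.5)
c1=lambda u,v:(345+(u+.5)/4-.5,135+(v+.5)/4-.5)
m=onz(s,[c2(88,25),c2(719,106),c2(666,528),c2(22,444)],.003)
print('mat',m.round(4),np.linalg.norm(m-np.roll(m,-1,0),axis=1),m.mean(0))
ex=m[0]-m[3]+m[1]-m[2];ey=m[0]-m[1]+m[3]-m[2];print('yaw',np.arctan2(ex[1],ex[0]),np.arctan2(ey[1],ey[0])-np.pi/2)
print('black block top, red top',onz(s,[c2(87,304),c2(637,375)],.025))
print('table z',np.median(P[300:320,300:420,2]),'mat z',np.median(P[190:210,230:260,2]))
F=s['frame'].astype(int)
# blobs above table
reg=np.zeros(P.shape[:2],bool);reg[135:280,345:505]=1
H=(P[...,2]>.006)&reg&(s['depth']>0)
n,L,st,ce=cv2.connectedComponentsWithStats(H.astype(np.uint8))
for i in range(1,n):
    if st[i,4]<20: continue
    q=P[L==i];zt=np.percentile(q[:,2],95)
    t=q[q[:,2]>zt-.006]
    rc=cv2.minAreaRect((q[:,:2]*1000).astype(np.float32));rt=cv2.minAreaRect((t[:,:2]*1000).astype(np.float32))
    print(ce[i].round(),st[i,4],'zt',zt.round(4),'all',np.round(rc[0],1),np.round(rc[1],1),round(rc[2],1),'top',np.round(rt[0],1),np.round(rt[1],1),round(rt[2],1),'mean',(q.mean(0)*1000).round(1))
E
```

```text
mat [[ 0.6953  0.3281  0.003 ]
 [ 0.6454 -0.0563  0.003 ]
 [ 0.3898 -0.0234  0.003 ]
 [ 0.4412  0.3612  0.003 ]] [0.38769639 0.25769817 0.38797765 0.25626683] [0.54293421 0.15240774 0.003     ]
yaw -0.1288463038209767 -0.1308819018744951
black block top, red top [[ 0.52335069  0.31875432  0.025     ]
 [ 0.48059011 -0.00618174  0.025     ]]
table z -0.0006998687469423892 mat z 0.0026745504448080215
[367. 149.] 93 zt 0.0184 all [ 685.4 -134.7] [36.  16.3] 63.0 top [ 684.6 -135.1] [35.3 14.9] 59.7 mean [ 684.9 -135.    13.7]
[481. 193.] 366 zt 0.0247 all [ 577.4 -410.8] [70.5 35.4] 25.3 top [ 577.2 -409.4] [70.2 30.4] 28.5 mean [ 576.  -408.1   19.2]
[428. 196.] 104 zt 0.0181 all [ 572.2 -280.3] [41.2 15.9] 37.9 top [ 569.4 -281.2] [35.7 13.4] 41.8 mean [ 569.9 -281.1   13.4]
[361. 201.] 107 zt 0.0185 all [ 562.3 -123.6] [16.3 49.5] 31.6 top [ 559.3 -117.7] [14.1 36.3] 33.4 mean [ 559.5 -119.4   13. ]
[395. 222.] 77 zt 0.017 all [ 506.7 -200.4] [21.7 21.5] 3.8 top [ 506.7 -201. ] [19.9 21.7] 89.3 mean [ 506.9 -200.5   13.4]
[450. 222.] 82 zt 0.0163 all [ 506.7 -332.5] [22.1 22.7] 83.0 top [ 507.8 -333.4] [21.4 21.3] 26.7 mean [ 506.9 -332.7   12.5]
[429. 253.] 894 zt 0.0475 all [ 433.3 -277.6] [55.  80.6] 58.3 top [ 433.1 -277.9] [53.6 79.6] 59.1 mean [ 433.3 -275.2   41.5]
[480. 253.] 522 zt 0.0444 all [ 433.2 -401.4] [49.5 51. ] 35.3 top [ 433.5 -398. ] [37.6 39.6] 26.9 mean [ 432.9 -397.5   32.9]
[376. 254.] 99 zt 0.0179 all [ 431. -154.] [36.3 15.1] 73.9 top [ 431.  -154.3] [35.6 14. ] 74.0 mean [ 430.8 -153.9   13.7]
```

```bash
cat > to.py <<'E'
import sys,numpy as np
from geo import rot,R
from bench import monitor
# usage: to.py x y z a [x y z a ...] waypoints in mm/deg ; prints calls
st=monitor.observe();p=np.array(st['tcp_pos'])*1000;M=rot(st['tcp_rot'])
print('t',round(st['time_s'],2),'tcp',p.round(1),'jaw',round(np.degrees(np.arctan2(M[1,1],M[0,1])),1),'tilt',round(np.degrees(np.arccos(-M[2,0])),2),'q7',round(st['qpos'][6],2),'grip',round(st['grip_width'],3),'F',np.round(st['wrist_force'],1))
v=list(map(float,sys.argv[1:]))
for i in range(0,len(v),4):
    t=np.array(v[i:i+3]);a0=np.arctan2(M[1,1],M[0,1])
    a=np.radians(v[i+3]);a=a0+(a-a0+np.pi/2)%np.pi-np.pi/2
    T=np.array([[0,np.cos(a),np.sin(a)],[0,np.sin(a),-np.cos(a)],[-1,0,0]])
    rv=R.from_matrix(M.T@T).as_rotvec();d=t-p
    n=max(1,int(np.ceil(max(np.linalg.norm(d)/204,np.degrees(np.linalg.norm(rv))/35.2))))
    for k in range(n):
        rr=rv/n; 
        print(f'  wp{i//4} {k+1}/{n}: ',(M.T@(d/n)/1000).round(4).tolist(),np.degrees(rr).round(2).tolist(),'rows>=',int(np.ceil(max(np.linalg.norm(d/n)/41.7,np.degrees(np.linalg.norm(rr))/7.16))))
        M=M@R.from_rotvec(rr).as_matrix()
    p=t;M=T
E
python3 to.py 450 250 230 60 433 -277.6 170 58.7 433 -277.6 60 58.7
```

```text
t 0.1 tcp [169.9 704.1 230.3] jaw 76.4 tilt 0.11 q7 -0.03 grip 0.998 F [0.5 0.6 0.3]
  wp0 1/3:  [0.0004, -0.1252, 0.1263] [5.48, 0.01, 0.04] rows>= 5
  wp0 2/3:  [0.0003, -0.1126, 0.1376] [5.48, 0.01, 0.04] rows>= 5
  wp0 3/3:  [0.0002, -0.0989, 0.1478] [5.48, 0.01, 0.04] rows>= 5
  wp1 1/3:  [0.02, -0.1551, 0.083] [0.43, 0.0, 0.0] rows>= 5
  wp1 2/3:  [0.02, -0.1545, 0.0842] [0.43, 0.0, 0.0] rows>= 5
  wp1 3/3:  [0.02, -0.1539, 0.0854] [0.43, 0.0, 0.0] rows>= 5
  wp2 1/1:  [0.11, 0.0, 0.0] [0.0, 0.0, 0.0] rows>= 3
```

```bash
python3 - <<'E'
import cv2
im=cv2.imread('pics/a_side.png')
c=im[200:340,290:480]; cv2.imwrite('pics/c3.png',cv2.resize(c,None,fx=4,fy=4,interpolation=cv2.INTER_CUBIC))
E
```

```text
(no output)
```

View pics/c3.png

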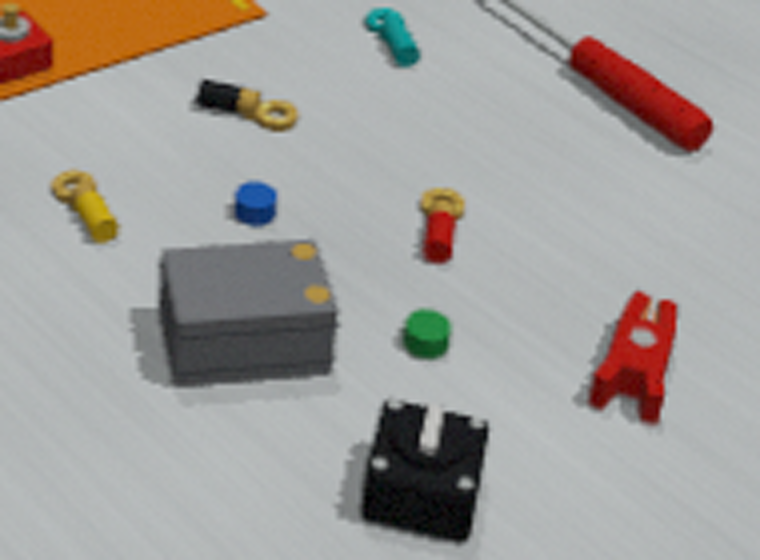

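Look-alikes in the top view:
- **Pack:** I want (429,254). Large grey packs stand at the left edge (15,250), and there's a grey box at (157,77).
- **Switch:** I want (481,253). The black block is at (177,215).
- **Red terminal:** I want (424,193). The turquoise decoy is at (363,147), the yellow spare at (372,253) and the screwdriver at (420,121).
- **Clamp:** I want (482,194), which is red with copper tips.
- **Black terminal:** I want (365,199).

The side crop confirms all five: the pack has two brass discs, the switch has a white rocker, and the terminals have red, black and yellow sleeves. Starting with the pack.

apply_moves --plan '[0,-0.125,0.126,5.5,0,0,0,-0.125,0.126,5.5,0,0,0,-0.125,0.126,5.5,0,0,0,-0.125,0.126,5.5,0,0,0,-0.125,0.126,5.5,0,0]' --hand 1

```text
time_s: 0.52
tcp_pos: [0.2686, 0.5455, 0.2306]
tcp_rot: [0.698, 0.118, 0.696, -0.123]
wrist_force: [1.2, -0.5, -0.7]
grip_width: 1.001
```

apply_moves --plan '[0,-0.113,0.138,5.5,0,0,0,-0.113,0.138,5.5,0,0,0,-0.113,0.138,5.5,0,0,0,-0.113,0.138,5.5,0,0,0,-0.113,0.138,5.5,0,0]'

```text
time_s: 0.93
tcp_pos: [0.3605, 0.3941, 0.231]
tcp_rot: [0.691, 0.152, 0.69, -0.155]
wrist_force: [-0.2, 0.0, -0.6]
grip_width: 0.998
```

apply_moves --plan '[0,-0.099,0.148,5.5,0,0,0,-0.099,0.148,5.5,0,0,0,-0.099,0.148,5.5,0,0,0,-0.099,0.148,5.5,0,0,0,-0.099,0.148,5.5,0,0]'

```text
time_s: 1.35
tcp_pos: [0.4535, 0.2431, 0.2314]
tcp_rot: [0.683, 0.186, 0.681, -0.188]
wrist_force: [0.3, -0.0, 0.0]
grip_width: 0.999
```

```bash
python3 to.py 433 -277.6 170 58.7 433 -277.6 60 58.7
```

```text
t 1.35 tcp [453.5 243.1 231.4] jaw 59.4 tilt 0.22 q7 0.55 grip 0.999 F [ 0.3 -0.   0. ]
  wp0 1/3:  [0.0211, -0.1528, 0.0825] [0.22, 0.06, 0.04] rows>= 5
  wp0 2/3:  [0.0209, -0.1525, 0.0831] [0.22, 0.06, 0.04] rows>= 5
  wp0 3/3:  [0.0207, -0.1522, 0.0837] [0.22, 0.06, 0.04] rows>= 5
  wp1 1/1:  [0.11, 0.0, 0.0] [0.0, 0.0, 0.0] rows>= 3
```

Multi-call moves track accurately, so I'll chain them.

apply_moves --plan '[0.021,-0.153,0.083,0.2,0,0,0.021,-0.153,0.083,0.2,0,0,0.021,-0.153,0.083,0.2,0,0,0.021,-0.153,0.083,0.2,0,0,0.021,-0.153,0.083,0.2,0,0]'

```text
time_s: 1.77
tcp_pos: [0.4433, 0.0693, 0.2095]
tcp_rot: [0.681, 0.186, 0.683, -0.189]
wrist_force: [-0.3, 0.1, -0.3]
grip_width: 0.996
```

apply_moves --plan '[0.021,-0.153,0.083,0.2,0,0,0.021,-0.153,0.083,0.2,0,0,0.021,-0.153,0.083,0.2,0,0,0.021,-0.153,0.083,0.2,0,0,0.021,-0.153,0.083,0.2,0,0]'

```text
time_s: 2.18
tcp_pos: [0.4389, -0.1043, 0.189]
tcp_rot: [0.681, 0.188, 0.681, -0.19]
wrist_force: [-0.1, 0.4, 0.1]
grip_width: 1.002
```

apply_moves --plan '[0.021,-0.152,0.084,0.2,0,0,0.021,-0.152,0.084,0.2,0,0,0.021,-0.152,0.084,0.2,0,0,0.021,-0.152,0.084,0.2,0,0,0.021,-0.152,0.084,0.2,0,0]'

```text
time_s: 2.6
tcp_pos: [0.4349, -0.279, 0.1683]
tcp_rot: [0.682, 0.188, 0.68, -0.192]
wrist_force: [0.1, -0.1, -0.0]
grip_width: 0.997
```

apply_moves --plan '[0,0,0,0,0,0,0,0,0,0,0,0]'

```text
time_s: 2.77
tcp_pos: [0.4353, -0.2705, 0.168]
tcp_rot: [0.681, 0.188, 0.682, -0.187]
wrist_force: [-0.1, 0.2, 0.5]
grip_width: 0.997
```

```bash
python3 to.py 433 -277.6 80 58.7 433 -277.6 14 58.7
python3 -c "
from snap import *;snap('top','b')"
```

```text
t 2.77 tcp [ 435.3 -270.5  168. ] jaw 59.3 tilt 0.09 q7 1.69 grip 0.997 F [-0.1  0.2  0.5]
  wp0 1/1:  [0.088, -0.0074, 0.0017] [0.59, -0.08, -0.03] rows>= 3
  wp1 1/1:  [0.066, 0.0, 0.0] [0.0, 0.0, 0.0] rows>= 2
```

View pics/b_top.png

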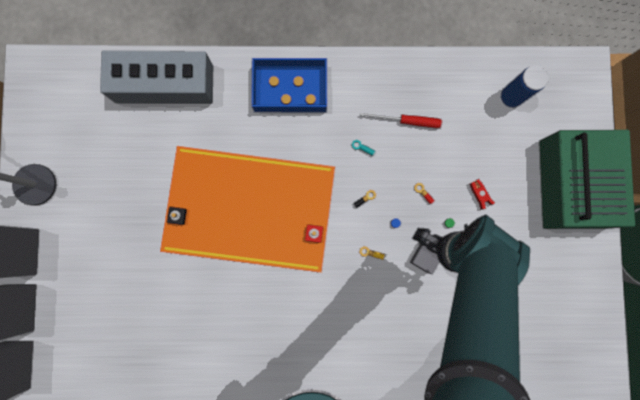

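The top view shows the gripper over the pack at (425,250), with the rest of the scene unchanged. Descending.

apply_moves --plan '[0.03,-0.007,0.002,0.6,0,0,0.06,-0.007,0.002,0.6,0,0,0.088,-0.007,0.002,0.6,0,0,0.088,-0.007,0.002,0.6,0,0,0.088,-0.007,0.002,0.6,0,0]'

```text
time_s: 3.23
tcp_pos: [0.4331, -0.2754, 0.0796]
tcp_rot: [0.68, 0.19, 0.683, -0.189]
wrist_force: [-0.4, 0.1, 0.5]
grip_width: 1.001
```

apply_moves --plan '[0.02,0,0,0,0,0,0.04,0,0,0,0,0,0.06,0,0,0,0,0,0.066,0,0,0,0,0,0.066,0,0,0,0,0]'

```text
time_s: 3.65
tcp_pos: [0.434, -0.2775, 0.0147]
tcp_rot: [0.681, 0.19, 0.681, -0.19]
wrist_force: [-0.2, -0.1, -0.4]
grip_width: 1.001
```

```bash
python3 to.py 433 -277.6 14 58.7
```

```text
t 3.65 tcp [ 434.  -277.5   14.7] jaw 58.8 tilt 0.04 q7 1.78 grip 1.001 F [-0.2 -0.1 -0.4]
  wp0 1/1:  [0.0007, -0.0006, -0.0008] [0.11, -0.02, -0.03] rows>= 1
```

apply_moves --plan '[0,0,0,0,0,0,0,0,0,0,0,0,0,0,0,0,0,0,0,0,0,0,0,0,0,0,0,0,0,0]' --hand -1

```text
time_s: 4.07
tcp_pos: [0.4342, -0.2793, 0.0161]
tcp_rot: [0.682, 0.19, 0.68, -0.191]
wrist_force: [-1.0, 0.2, 7.7]
grip_width: 0.623
```

apply_moves --plan '[0,0,0,0,0,0,0,0,0,0,0,0,0,0,0,0,0,0,0,0,0,0,0,0,0,0,0,0,0,0]'

```text
time_s: 4.48
tcp_pos: [0.4342, -0.2793, 0.0161]
tcp_rot: [0.682, 0.19, 0.68, -0.191]
wrist_force: [-0.8, -0.4, 7.0]
grip_width: 0.623
```

```bash
python3 to.py 433 -277.6 150 58.7 502.5 157 150 82.6
```

```text
t 4.48 tcp [ 434.2 -279.3   16.1] jaw 58.7 tilt 0.17 q7 1.78 grip 0.623 F [-0.8 -0.4  7. ]
  wp0 1/1:  [-0.1339, 0.0008, -0.0015] [0.02, 0.17, 0.01] rows>= 4
  wp1 1/3:  [0.0, 0.1358, -0.0555] [-7.97, 0.0, 0.0] rows>= 4
  wp1 2/3:  [0.0, 0.1422, -0.0361] [-7.97, 0.0, 0.0] rows>= 4
  wp1 3/3:  [0.0, 0.1458, -0.0161] [-7.97, 0.0, 0.0] rows>= 4
```

apply_moves --plan '[-0.03,0,0,0,0,0,-0.07,0,0,0,0,0,-0.11,0,0,0,0,0,-0.134,0,0,0,0,0,-0.134,0,0,0,0,0]'

```text
time_s: 4.9
tcp_pos: [0.4361, -0.2801, 0.1536]
tcp_rot: [0.685, 0.19, 0.677, -0.191]
wrist_force: [1.1, -1.5, -4.4]
grip_width: 0.62
```

apply_moves --plan '[0,0.027,-0.011,-1.6,0,0,0,0.055,-0.022,-3.2,0,0,0,0.082,-0.033,-4.8,0,0,0,0.109,-0.044,-6.4,0,0,0,0.136,-0.055,-8,0,0]'

```text
time_s: 5.32
tcp_pos: [0.4557, -0.1318, 0.1475]
tcp_rot: [0.692, 0.142, 0.693, -0.142]
wrist_force: [-0.2, 1.3, -4.4]
grip_width: 0.619
```

apply_moves --plan '[0,0.028,-0.007,-1.6,0,0,0,0.057,-0.014,-3.2,0,0,0,0.085,-0.022,-4.8,0,0,0,0.114,-0.029,-6.4,0,0,0,0.142,-0.036,-8,0,0]'

```text
time_s: 5.73
tcp_pos: [0.4786, 0.0127, 0.1474]
tcp_rot: [0.7, 0.093, 0.702, -0.093]
wrist_force: [0.6, -0.1, -4.2]
grip_width: 0.623
```

apply_moves --plan '[0,0.029,-0.003,-1.6,0,0,0,0.058,-0.006,-3.2,0,0,0,0.087,-0.01,-4.8,0,0,0,0.117,-0.013,-6.4,0,0,0,0.146,-0.016,-8,0,0]'

```text
time_s: 6.15
tcp_pos: [0.5015, 0.1575, 0.1472]
tcp_rot: [0.705, 0.044, 0.707, -0.044]
wrist_force: [0.5, -0.7, -3.9]
grip_width: 0.619
```

apply_moves --plan '[0,0,0,0,0,0,0,0,0,0,0,0,0,0,0,0,0,0]'

```text
time_s: 6.4
tcp_pos: [0.5015, 0.1554, 0.1473]
tcp_rot: [0.705, 0.044, 0.707, -0.045]
wrist_force: [-0.8, 0.1, -4.3]
grip_width: 0.62
```

```bash
python3 to.py 504.2 156.8 60 82.6 504.2 156.8 20.5 82.6
```

```text
t 6.4 tcp [501.5 155.4 147.3] jaw 82.7 tilt 0.18 q7 1.2 grip 0.62 F [-0.8  0.1 -4.3]
  wp0 1/1:  [0.0873, 0.0019, 0.0027] [0.15, -0.15, 0.1] rows>= 3
  wp1 1/1:  [0.0395, 0.0, 0.0] [0.0, 0.0, 0.0] rows>= 1
```

apply_moves --plan '[0.03,0.002,0.003,0,0,0,0.06,0.002,0.003,0,0,0,0.087,0.002,0.003,0,0,0,0.087,0.002,0.003,0,0,0,0.087,0.002,0.003,0,0,0]'

```text
time_s: 6.82
tcp_pos: [0.5046, 0.1555, 0.0602]
tcp_rot: [0.704, 0.045, 0.707, -0.047]
wrist_force: [-0.3, -0.2, -4.0]
grip_width: 0.621
```

apply_moves --plan '[0.015,0,0,0,0,0,0.03,0,0,0,0,0,0.036,0,0,0,0,0,0.039,0,0,0,0,0,0.039,0,0,0,0,0]'

```text
time_s: 7.23
tcp_pos: [0.5067, 0.1574, 0.023]
tcp_rot: [0.706, 0.045, 0.705, -0.045]
wrist_force: [0.4, 0.4, -4.1]
grip_width: 0.618
```

```bash
python3 to.py 504.2 156.8 19 82.6
```

```text
t 7.23 tcp [506.7 157.4  23. ] jaw 82.7 tilt 0.05 q7 1.24 grip 0.618 F [ 0.4  0.4 -4.1]
  wp0 1/1:  [0.004, -0.001, -0.0024] [0.09, 0.05, -0.01] rows>= 1
```

apply_moves --plan '[0.001,-0.001,-0.002,0,0,0,0.003,-0.001,-0.002,0,0,0,0.004,-0.001,-0.002,0,0,0,0.004,-0.001,-0.002,0,0,0]'

```text
time_s: 7.57
tcp_pos: [0.5042, 0.157, 0.0191]
tcp_rot: [0.706, 0.045, 0.706, -0.045]
wrist_force: [-1.7, 0.6, 3.3]
grip_width: 0.617
```

```bash
python3 to.py 504.2 156.8 19 82.6
```

```text
t 7.57 tcp [504.2 157.   19.1] jaw 82.7 tilt 0.03 q7 1.25 grip 0.617 F [-1.7  0.6  3.3]
  wp0 1/1:  [0.0001, -0.0002, 0.0] [0.13, 0.02, -0.02] rows>= 1
```

Contact is made at the expected height. I'll open, lift and head for the red terminal: grip point (572,-279), jaws at 130°≡-50°.

apply_moves --plan '[0,0,0,0,0,0,0,0,0,0,0,0,0,0,0,0,0,0,0,0,0,0,0,0,0,0,0,0,0,0]' --hand 1

```text
time_s: 7.98
tcp_pos: [0.5044, 0.1571, 0.0184]
tcp_rot: [0.706, 0.045, 0.706, -0.045]
wrist_force: [0.0, 0.3, 0.1]
grip_width: 1.001
```

apply_moves --plan '[-0.02,0,0,0,0,0,-0.05,0,0,0,0,0,-0.09,0,0,0,0,0,-0.131,0,0,0,0,0,-0.131,0,0,0,0,0]'

```text
time_s: 8.4
tcp_pos: [0.5088, 0.1582, 0.1559]
tcp_rot: [0.71, 0.047, 0.701, -0.043]
wrist_force: [1.2, -0.1, 0.2]
grip_width: 1.003
```

```bash
python3 to.py 572 -279 100 -50 572 -279 30 -50; python3 - <<'E'
from snap import *;from geo import *
s=snap('top','c');P=cloud(s)
cv2.imwrite('pics/d.png',cv2.resize(s['frame'][140:280,155:345,::-1],None,fx=4,fy=4))
E
```

```text
t 8.4 tcp [508.8 158.2 155.9] jaw 82.7 tilt 0.75 q7 1.2 grip 1.003 F [ 1.2 -0.1  0.2]
  wp0 1/3:  [0.0182, -0.142, 0.0392] [-15.77, 0.26, -0.02] rows>= 4
  wp0 2/3:  [0.0182, -0.1473, -0.0008] [-15.77, 0.26, -0.02] rows>= 4
  wp0 3/3:  [0.0183, -0.1416, -0.0407] [-15.77, 0.26, -0.02] rows>= 4
  wp1 1/1:  [0.07, 0.0, 0.0] [0.0, 0.0, 0.0] rows>= 2
```

View pics/d.png

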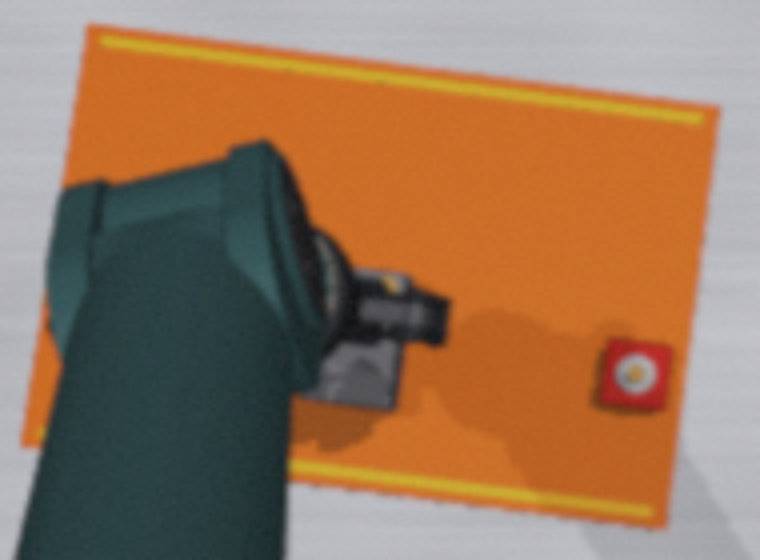

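The pack stands square on the mat at crop (360,345). To stay clear of the joint 7 limit I'll take the jaws to -50° by the long way round.

```bash
python3 to.py 540 -60 150 16 572 -279 110 -50 572 -279 40 -50
```

```text
t 8.45 tcp [507.2 158.  153.3] jaw 82.7 tilt 0.53 q7 1.2 grip 0.999 F [-0.1  0.3 -0. ]
  wp0 1/2:  [0.0014, -0.106, 0.0301] [33.36, 0.13, -0.25] rows>= 5
  wp0 2/2:  [0.0017, -0.072, 0.0834] [33.36, 0.13, -0.25] rows>= 5
  wp1 1/2:  [0.02, -0.0148, 0.1097] [33.0, 0.0, 0.0] rows>= 5
  wp1 2/2:  [0.02, 0.0473, 0.1] [33.0, 0.0, 0.0] rows>= 5
  wp2 1/1:  [0.07, 0.0, 0.0] [0.0, 0.0, 0.0] rows>= 2
```

apply_moves --plan '[0,-0.021,0.006,6.7,0,0,0,-0.042,0.012,13.4,0,0,0,-0.063,0.018,20,0,0,0,-0.085,0.024,26.7,0,0,0,-0.106,0.03,33.4,0,0]'

```text
time_s: 8.87
tcp_pos: [0.5196, 0.0469, 0.1483]
tcp_rot: [0.662, 0.247, 0.663, -0.248]
wrist_force: [-0.2, 0.1, -0.6]
grip_width: 1.001
```

apply_moves --plan '[0,-0.014,0.017,6.7,0,0,0,-0.029,0.033,13.4,0,0,0,-0.043,0.05,20,0,0,0,-0.058,0.067,26.7,0,0,0,-0.072,0.083,33.4,0,0]'

```text
time_s: 9.28
tcp_pos: [0.5357, -0.0618, 0.1483]
tcp_rot: [0.563, 0.427, 0.564, -0.428]
wrist_force: [0.1, 0.4, 0.1]
grip_width: 1.002
```

apply_moves --plan '[0.004,-0.003,0.022,6.6,0,0,0.008,-0.006,0.044,13.2,0,0,0.012,-0.009,0.066,19.8,0,0,0.016,-0.012,0.088,26.4,0,0,0.02,-0.015,0.11,33,0,0]'

```text
time_s: 9.7
tcp_pos: [0.5515, -0.1712, 0.1279]
tcp_rot: [-0.418, -0.569, -0.419, 0.57]
wrist_force: [-0.2, -0.1, 0.1]
grip_width: 1.0
```

apply_moves --plan '[0.004,0.009,0.02,6.6,0,0,0.008,0.019,0.04,13.2,0,0,0.012,0.028,0.06,19.8,0,0,0.016,0.038,0.08,26.4,0,0,0.02,0.047,0.1,33,0,0]'

```text
time_s: 10.12
tcp_pos: [0.5673, -0.2804, 0.1077]
tcp_rot: [-0.239, -0.665, -0.24, 0.666]
wrist_force: [-0.2, -0.1, 0.6]
grip_width: 1.0
```

apply_moves --plan '[0,0,0,0,0,0,0,0,0,0,0,0,0,0,0,0,0,0]'

```text
time_s: 10.37
tcp_pos: [0.5672, -0.2787, 0.1082]
tcp_rot: [-0.241, -0.664, -0.243, 0.665]
wrist_force: [-0.1, 0.0, 0.5]
grip_width: 0.999
```

```bash
python3 to.py 572 -279 50 -50 572 -279 4 -50; python3 - <<'E'
from snap import *
s=snap('side','e');cv2.imwrite('pics/e.png',cv2.resize(s['frame'][160:340,290:480,::-1],None,fx=3,fy=3))
E
```

```text
t 10.37 tcp [ 567.2 -278.7  108.2] jaw -50.0 tilt 0.16 q7 0.2 grip 0.999 F [-0.1  0.   0.5]
  wp0 1/1:  [0.0581, 0.0035, -0.0035] [0.02, 0.03, 0.15] rows>= 2
  wp1 1/1:  [0.046, 0.0, 0.0] [0.0, 0.0, 0.0] rows>= 2
```

View pics/e.png

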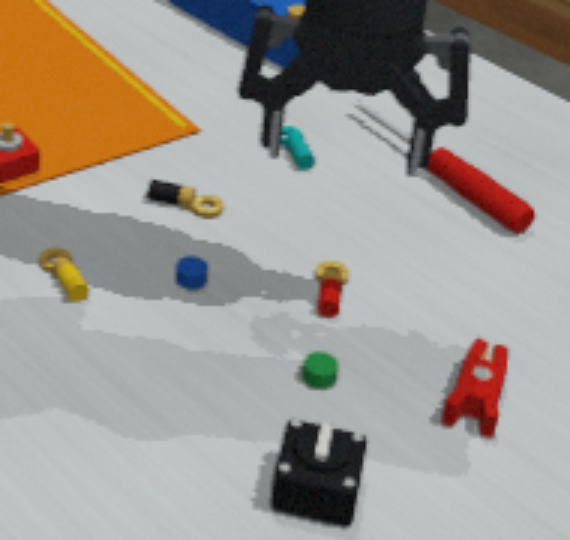

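The side view shows the jaws straddling the red terminal at crop (330,285), clear of the green puck. Descending to z ≈ 4 mm.

apply_moves --plan '[0.03,0.003,-0.003,0,0,0,0.058,0.003,-0.003,0,0,0,0.08,0.003,-0.003,0,0,0,0.102,0.003,-0.003,0,0,0,0.102,0.003,-0.003,0,0,0]'

```text
time_s: 10.83
tcp_pos: [0.57, -0.2763, 0.0035]
tcp_rot: [-0.24, -0.663, -0.245, 0.666]
wrist_force: [-0.3, 1.3, -0.1]
grip_width: 1.0
```

apply_moves --plan '[0,0,0,0,0,0,0,0,0,0,0,0,0,0,0,0,0,0,0,0,0,0,0,0,0,0,0,0,0,0]' --hand -1

```text
time_s: 11.25
tcp_pos: [0.5729, -0.2805, 0.0086]
tcp_rot: [0.242, 0.665, 0.241, -0.664]
wrist_force: [0.1, 0.7, -0.5]
grip_width: 0.297
```

apply_moves --plan '[0,0,0,0,0,0,0,0,0,0,0,0,0,0,0,0,0,0,0,0,0,0,0,0]'

```text
time_s: 11.58
tcp_pos: [0.5727, -0.2805, 0.0086]
tcp_rot: [0.242, 0.665, 0.241, -0.664]
wrist_force: [-0.8, 2.6, 5.5]
grip_width: 0.143
```

```bash
python3 to.py 572 -279 130 -50 494 67 130 -7.4 494 67 60 -7.4
```

```text
t 11.58 tcp [ 572.7 -280.5    8.6] jaw -50.1 tilt 0.09 q7 0.3 grip 0.143 F [-0.8  2.6  5.5]
  wp0 1/1:  [-0.1214, -0.0015, -0.0006] [-0.06, -0.07, -0.05] rows>= 3
  wp1 1/2:  [0.0, -0.1576, -0.0813] [-21.3, 0.0, 0.0] rows>= 5
  wp1 2/2:  [0.0, -0.1173, -0.133] [-21.3, 0.0, 0.0] rows>= 5
  wp2 1/1:  [0.07, 0.0, 0.0] [-0.0, 0.0, 0.0] rows>= 2
```

apply_moves --plan '[0,0,0,0,0,0,0,0,0,0,0,0,0,0,0,0,0,0]'

```text
time_s: 11.83
tcp_pos: [0.5727, -0.2805, 0.0086]
tcp_rot: [0.242, 0.665, 0.241, -0.664]
wrist_force: [-0.6, 1.7, 7.0]
grip_width: 0.142
```

```bash
python3 to.py 572 -279 4 -50; python3 - <<'E'
from snap import *
s=snap('side','f');cv2.imwrite('pics/f.png',cv2.resize(s['frame'][200:300,350:450,::-1],None,fx=5,fy=5))
E
```

```text
t 11.83 tcp [ 572.7 -280.5    8.6] jaw -50.1 tilt 0.09 q7 0.3 grip 0.142 F [-0.6  1.7  7. ]
  wp0 1/1:  [0.0046, -0.0016, -0.0004] [-0.06, -0.07, -0.05] rows>= 1
```

View pics/f.png

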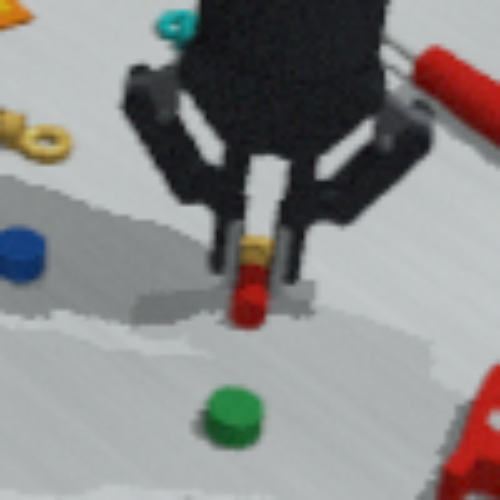

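apply_moves --plan '[0,0,0,0,0,0,0,0,0,0,0,0,0,0,0,0,0,0,0.004,-0.001,0,0,0,0,0.004,-0.001,0,0,0,0]' --hand -0.3

```text
time_s: 12.3
tcp_pos: [0.571, -0.279, 0.0025]
tcp_rot: [-0.241, -0.664, -0.242, 0.665]
wrist_force: [-0.5, 0.6, -0.6]
grip_width: 0.349
```

apply_moves --plan '[0,0,0,0,0,0,0,0,0,0,0,0,0,0,0,0,0,0,0,0,0,0,0,0,0,0,0,0,0,0]' --hand -1

```text
time_s: 12.72
tcp_pos: [0.5714, -0.2795, 0.0032]
tcp_rot: [-0.241, -0.665, -0.242, 0.665]
wrist_force: [-0.2, -0.7, -1.0]
grip_width: 0.153
```

```bash
python3 to.py 572 -279 130 -50 494 67 130 -7.4 494 67 60 -7.4
```

```text
t 12.72 tcp [ 571.4 -279.5    3.2] jaw -50.1 tilt 0.01 q7 0.3 grip 0.153 F [-0.2 -0.7 -1. ]
  wp0 1/1:  [-0.1268, -0.0, -0.0007] [-0.06, 0.01, 0.01] rows>= 4
  wp1 1/2:  [0.0, -0.1576, -0.0813] [-21.3, 0.0, 0.0] rows>= 5
  wp1 2/2:  [0.0, -0.1173, -0.133] [-21.3, 0.0, 0.0] rows>= 5
  wp2 1/1:  [0.07, 0.0, 0.0] [0.0, 0.0, 0.0] rows>= 2
```

Width is 0.153 and the force is low, so it's a good grip. Lift and carry.

apply_moves --plan '[-0.03,0,0,0,0,0,-0.06,0,0,0,0,0,-0.1,0,0,0,0,0,-0.127,0,0,0,0,0,-0.127,0,0,0,0,0]'

```text
time_s: 13.13
tcp_pos: [0.5744, -0.2825, 0.1362]
tcp_rot: [0.244, 0.667, 0.238, -0.662]
wrist_force: [0.1, 0.1, 0.6]
grip_width: 0.151
```

apply_moves --plan '[0,-0.032,-0.016,-4.3,0,0,0,-0.063,-0.033,-8.5,0,0,0,-0.095,-0.049,-12.8,0,0,0,-0.126,-0.065,-17,0,0,0,-0.158,-0.081,-21.3,0,0]'

```text
time_s: 13.55
tcp_pos: [0.5313, -0.1048, 0.1299]
tcp_rot: [-0.361, -0.608, -0.361, 0.608]
wrist_force: [1.4, -0.2, 0.1]
grip_width: 0.154
```

apply_moves --plan '[0,-0.023,-0.027,-4.3,0,0,0,-0.047,-0.053,-8.5,0,0,0,-0.07,-0.08,-12.8,0,0,0,-0.094,-0.106,-17,0,0,0,-0.117,-0.133,-21.3,0,0]'

```text
time_s: 13.97
tcp_pos: [0.4924, 0.068, 0.13]
tcp_rot: [-0.467, -0.53, -0.467, 0.531]
wrist_force: [0.3, -0.1, -0.4]
grip_width: 0.154
```

apply_moves --plan '[0,0,0,0,0,0,0,0,0,0,0,0,0,0,0,0,0,0]'

```text
time_s: 14.22
tcp_pos: [0.4936, 0.0661, 0.1301]
tcp_rot: [-0.467, -0.531, -0.466, 0.532]
wrist_force: [-0.0, -0.1, -0.0]
grip_width: 0.154
```

```bash
python3 to.py 491 66.3 70 -7.4 491 66.3 8 -7.4; python3 - <<'E'
from snap import *
s=snap('side','g');cv2.imwrite('pics/g.png',cv2.resize(s['frame'][100:260,200:380,::-1],None,fx=3,fy=3))
E
```

```text
t 14.22 tcp [493.6  66.1 130.1] jaw -7.5 tilt 0.04 q7 0.26 grip 0.154 F [-0.  -0.1 -0. ]
  wp0 1/1:  [0.0601, -0.0026, 0.0001] [-0.08, 0.04, -0.01] rows>= 2
  wp1 1/1:  [0.062, 0.0, 0.0] [0.0, 0.0, 0.0] rows>= 2
```

View pics/g.png

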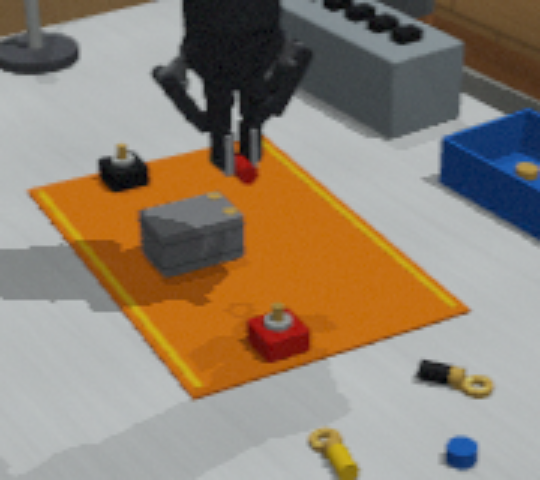

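The red terminal is held level (crop (245,165)). Lowering it.

apply_moves --plan '[0.03,-0.003,0,0,0,0,0.06,-0.003,0,0,0,0,0.09,-0.003,0,0,0,0,0.11,-0.003,0,0,0,0,0.117,-0.003,0,0,0,0]'

```text
time_s: 14.68
tcp_pos: [0.4897, 0.0645, 0.0109]
tcp_rot: [-0.465, -0.531, -0.466, 0.534]
wrist_force: [-0.6, -0.5, 0.5]
grip_width: 0.155
```

apply_moves --plan '[0,0,0,0,0,0,0,0,0,0,0,0,0,0,0,0,0,0]'

```text
time_s: 14.93
tcp_pos: [0.4916, 0.0661, 0.0143]
tcp_rot: [0.467, 0.532, 0.465, -0.531]
wrist_force: [0.2, -0.5, -0.6]
grip_width: 0.156
```

```bash
python3 to.py 491 66.3 7 -7.4
```

```text
t 14.93 tcp [491.6  66.1  14.3] jaw -7.5 tilt 0.12 q7 0.44 grip 0.156 F [ 0.2 -0.5 -0.6]
  wp0 1/1:  [0.0073, -0.0007, -0.0001] [-0.14, 0.0, -0.12] rows>= 1
```

apply_moves --plan '[0.003,0,0,0,0,0,0.006,0,0,0,0,0,0.0075,0,0,0,0,0,0.0075,0,0,0,0,0]'

```text
time_s: 15.27
tcp_pos: [0.491, 0.0672, 0.0061]
tcp_rot: [0.467, 0.532, 0.466, -0.531]
wrist_force: [0.4, 0.0, -0.6]
grip_width: 0.153
```

apply_moves --plan '[0,0,0,0,0,0,0,0,0,0,0,0,0,0,0,0,0,0,0,0,0,0,0,0]' --hand 0

```text
time_s: 15.6
tcp_pos: [0.4906, 0.0669, 0.0058]
tcp_rot: [-0.466, -0.531, -0.466, 0.531]
wrist_force: [-0.0, -0.6, 0.3]
grip_width: 0.503
```

apply_moves --plan '[-0.015,0,0,0,0,0,-0.04,0,0,0,0,0,-0.08,0,0,0,0,0,-0.12,0,0,0,0,0,-0.12,0,0,0,0,0]' --hand 0

```text
time_s: 16.02
tcp_pos: [0.4943, 0.0667, 0.1311]
tcp_rot: [0.468, 0.535, 0.464, -0.529]
wrist_force: [0.4, -0.2, -0.5]
grip_width: 0.502
```

```bash
python3 to.py 560 -119 110 33.9 560 -119 40 33.9
```

```text
t 16.02 tcp [494.3  66.7 131.1] jaw -7.5 tilt 0.57 q7 0.28 grip 0.502 F [ 0.4 -0.2 -0.5]
  wp0 1/2:  [0.0108, 0.0446, 0.0878] [-20.7, 0.03, -0.29] rows>= 3
  wp0 2/2:  [0.0106, 0.0107, 0.0979] [-20.7, 0.03, -0.29] rows>= 3
  wp1 1/1:  [0.07, 0.0, 0.0] [0.0, 0.0, 0.0] rows>= 2
```

apply_moves --plan '[0,0.011,0.022,-5.2,0,0,0,0.022,0.044,-10.3,0,0,0,0.033,0.066,-15.5,0,0,0.01,0.045,0.088,-20.7,0,0,0.01,0.045,0.088,-20.7,0,0]' --hand 0.3

```text
time_s: 16.43
tcp_pos: [0.5253, -0.0326, 0.1157]
tcp_rot: [0.555, 0.44, 0.551, -0.441]
wrist_force: [0.3, 0.1, 0.2]
grip_width: 0.653
```

apply_moves --plan '[0,0.003,0.025,-5.2,0,0,0,0.006,0.049,-10.3,0,0,0,0.008,0.075,-15.5,0,0,0.01,0.011,0.098,-20.7,0,0,0.01,0.011,0.098,-20.7,0,0]'

```text
time_s: 16.85
tcp_pos: [0.5578, -0.1252, 0.1053]
tcp_rot: [0.625, 0.333, 0.622, -0.335]
wrist_force: [-0.4, -0.9, 0.0]
grip_width: 0.646
```

apply_moves --plan '[0,0,0,0,0,0,0,0,0,0,0,0]'

```text
time_s: 17.02
tcp_pos: [0.5562, -0.1181, 0.1054]
tcp_rot: [0.623, 0.333, 0.625, -0.333]
wrist_force: [0.5, 0.4, -0.6]
grip_width: 0.65
```

```bash
python3 to.py 560.5 -119 20 33.9 560.5 -119 3.5 33.9
```

```text
t 17.02 tcp [ 556.2 -118.1  105.4] jaw 33.9 tilt 0.12 q7 1.1 grip 0.65 F [ 0.5  0.4 -0.6]
  wp0 1/1:  [0.0854, 0.0032, 0.0033] [-0.02, -0.11, 0.04] rows>= 3
  wp1 1/1:  [0.0165, 0.0, 0.0] [-0.0, 0.0, 0.0] rows>= 1
```

apply_moves --plan '[0.03,0.003,0.003,0,0,0,0.06,0.003,0.003,0,0,0,0.08,0.003,0.003,0,0,0,0.085,0.003,0.003,0,0,0,0.085,0.003,0.003,0,0,0]'

```text
time_s: 17.43
tcp_pos: [0.5597, -0.1179, 0.0195]
tcp_rot: [0.623, 0.332, 0.626, -0.332]
wrist_force: [0.7, -0.1, 0.6]
grip_width: 0.648
```

apply_moves --plan '[0,0,0,0,0,0,0,0,0,0,0,0]'

```text
time_s: 17.6
tcp_pos: [0.562, -0.1195, 0.0221]
tcp_rot: [0.625, 0.332, 0.624, -0.332]
wrist_force: [-0.9, 0.2, 0.8]
grip_width: 0.645
```

```bash
python3 to.py 560.5 -119 3.5 33.9;python3 - <<'E'
from snap import *
s=snap('side','h');cv2.imwrite('pics/h.png',cv2.resize(s['frame'][120:280,230:430,::-1],None,fx=3,fy=3))
E
```

```text
t 17.6 tcp [ 562.  -119.5   22.1] jaw 34.0 tilt 0.12 q7 1.16 grip 0.645 F [-0.9  0.2  0.8]
  wp0 1/1:  [0.0186, -0.001, -0.0013] [0.07, 0.08, -0.08] rows>= 1
```

View pics/h.png

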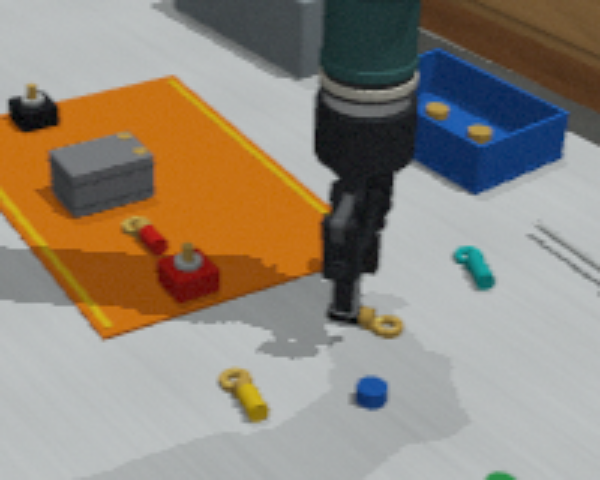

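The red terminal lies flat between the pack and its block (crop (145,235)). The jaws straddle the black barrel at crop (345,312).

apply_moves --plan '[0.006,-0.001,-0.001,0,0,0,0.012,-0.001,-0.001,0,0,0,0.0185,-0.001,-0.001,0,0,0,0.0185,-0.001,-0.001,0,0,0,0.0185,-0.001,-0.001,0,0,0]'

```text
time_s: 18.07
tcp_pos: [0.5592, -0.1196, 0.0017]
tcp_rot: [0.624, 0.332, 0.625, -0.332]
wrist_force: [-0.9, -0.4, -0.6]
grip_width: 0.649
```

apply_moves --plan '[0,0,0,0,0,0,0,0,0,0,0,0,0,0,0,0,0,0,0,0,0,0,0,0,0,0,0,0,0,0]' --hand -1

```text
time_s: 18.48
tcp_pos: [0.5599, -0.1197, 0.0027]
tcp_rot: [0.624, 0.332, 0.624, -0.332]
wrist_force: [-0.4, -0.2, 2.9]
grip_width: 0.16
```

apply_moves --plan '[0,0,0,0,0,0,0,0,0,0,0,0]'

```text
time_s: 18.65
tcp_pos: [0.5599, -0.1197, 0.0027]
tcp_rot: [0.624, 0.332, 0.624, -0.332]
wrist_force: [-0.3, -1.2, 5.0]
grip_width: 0.157
```

```bash
python3 to.py 560 -119 140 33.9 514.5 247.8 140 -7.4
```

```text
t 18.65 tcp [ 559.9 -119.7    2.7] jaw 33.9 tilt 0.02 q7 1.17 grip 0.157 F [-0.3 -1.2  5. ]
  wp0 1/1:  [-0.1373, 0.0005, -0.0005] [0.03, 0.02, -0.02] rows>= 4
  wp1 1/2:  [0.0, 0.0834, -0.1649] [20.65, 0.0, 0.0] rows>= 5
  wp1 2/2:  [0.0, 0.0199, -0.1837] [20.65, 0.0, 0.0] rows>= 5
```

apply_moves --plan '[-0.03,0,0,0,0,0,-0.06,0,0,0,0,0,-0.1,0,0,0,0,0,-0.137,0,0,0,0,0,-0.137,0,0,0,0,0]'

```text
time_s: 19.07
tcp_pos: [0.5641, -0.121, 0.1455]
tcp_rot: [0.628, 0.334, 0.62, -0.331]
wrist_force: [0.8, -1.9, -0.7]
grip_width: 0.163
```

apply_moves --plan '[0,0.017,-0.033,4.1,0,0,0,0.033,-0.066,8.3,0,0,0,0.05,-0.099,12.4,0,0,0,0.067,-0.132,16.5,0,0,0,0.083,-0.165,20.6,0,0]'

```text
time_s: 19.48
tcp_pos: [0.536, 0.0654, 0.1389]
tcp_rot: [0.554, 0.44, 0.554, -0.44]
wrist_force: [0.6, 0.8, 0.3]
grip_width: 0.157
```

apply_moves --plan '[0,0.004,-0.037,4.1,0,0,0,0.008,-0.074,8.3,0,0,0,0.012,-0.11,12.4,0,0,0,0.016,-0.147,16.5,0,0,0,0.02,-0.184,20.6,0,0]'

```text
time_s: 19.9
tcp_pos: [0.5126, 0.2491, 0.1388]
tcp_rot: [-0.466, -0.531, -0.466, 0.532]
wrist_force: [0.7, -0.6, -0.9]
grip_width: 0.155
```

apply_moves --plan '[0,0,0,0,0,0,0,0,0,0,0,0,0,0,0,0,0,0]'

```text
time_s: 20.15
tcp_pos: [0.5131, 0.247, 0.1388]
tcp_rot: [-0.468, -0.53, -0.467, 0.531]
wrist_force: [-0.6, -0.6, -0.5]
grip_width: 0.157
```

```bash
python3 to.py 514.5 248.5 30 -7.4 514.5 248.5 6.2 -7.4; python3 - <<'E'
from snap import *
s=snap('side','i');cv2.imwrite('pics/i.png',cv2.resize(s['frame'][80:260,170:370,::-1],None,fx=3,fy=3))
E
```

```text
t 20.15 tcp [513.1 247.  138.8] jaw -7.2 tilt 0.08 q7 -0.06 grip 0.157 F [-0.6 -0.6 -0.5]
  wp0 1/1:  [0.1088, 0.0013, -0.0018] [0.21, 0.08, 0.02] rows>= 3
  wp1 1/1:  [0.0238, 0.0, 0.0] [0.0, 0.0, 0.0] rows>= 1
```

View pics/i.png

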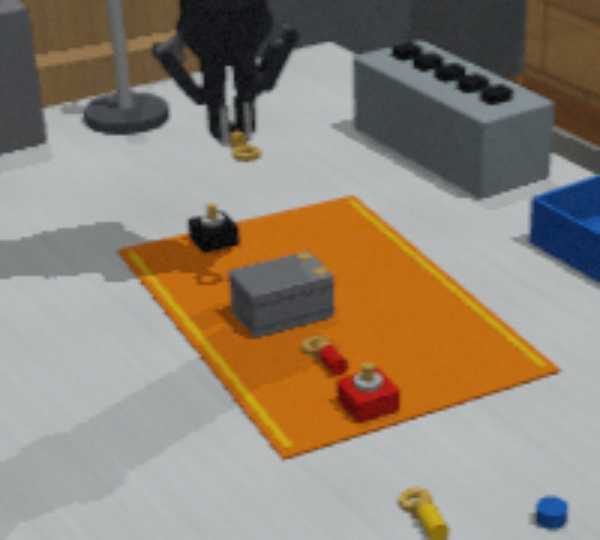

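The black terminal is held level (crop (240,145)), and everything else is in order. Lowering.

apply_moves --plan '[0.03,0.001,-0.002,0,0,0,0.06,0.001,-0.002,0,0,0,0.09,0.001,-0.002,0,0,0,0.11,0.001,-0.002,0,0,0,0.11,0.001,-0.002,0,0,0]'

```text
time_s: 20.62
tcp_pos: [0.5127, 0.2457, 0.0261]
tcp_rot: [-0.466, -0.529, -0.467, 0.534]
wrist_force: [-1.0, 1.1, -0.9]
grip_width: 0.156
```

apply_moves --plan '[0,0,0,0,0,0,0,0,0,0,0,0]'

```text
time_s: 20.78
tcp_pos: [0.516, 0.2477, 0.0304]
tcp_rot: [0.467, 0.532, 0.466, -0.531]
wrist_force: [0.9, 0.6, 0.2]
grip_width: 0.156
```

```bash
python3 to.py 514.5 248.5 6.2 -7.4
```

```text
t 20.78 tcp [516.  247.7  30.4] jaw -7.4 tilt 0.1 q7 0.07 grip 0.156 F [0.9 0.6 0.2]
  wp0 1/1:  [0.0242, -0.0016, -0.0006] [-0.01, -0.01, -0.1] rows>= 1
```

apply_moves --plan '[0.008,-0.001,0,0,0,0,0.016,-0.001,0,0,0,0,0.022,-0.001,0,0,0,0,0.024,-0.001,0,0,0,0,0.024,-0.001,0,0,0,0]'

```text
time_s: 21.2
tcp_pos: [0.5136, 0.2495, 0.0057]
tcp_rot: [0.467, 0.531, 0.468, -0.531]
wrist_force: [-1.4, -0.6, 4.5]
grip_width: 0.159
```

apply_moves --plan '[0,0,0,0,0,0,0,0,0,0,0,0,0,0,0,0,0,0,0,0,0,0,0,0]' --hand 0

```text
time_s: 21.53
tcp_pos: [0.5138, 0.2494, 0.0052]
tcp_rot: [0.467, 0.531, 0.467, -0.531]
wrist_force: [0.1, 0.4, -0.1]
grip_width: 0.498
```

apply_moves --plan '[-0.015,0,0,0,0,0,-0.04,0,0,0,0,0,-0.08,0,0,0,0,0,-0.12,0,0,0,0,0,-0.15,0,0,0,0,0]'

```text
time_s: 21.95
tcp_pos: [0.5143, 0.2491, 0.1577]
tcp_rot: [0.467, 0.531, 0.467, -0.53]
wrist_force: [1.1, -0.2, -0.0]
grip_width: 0.501
```

```bash
python3 to.py 500 0 160 34 433 -398 140 34 433 -398 70 34
```

```text
t 21.95 tcp [514.3 249.1 157.7] jaw -7.3 tilt 0.09 q7 -0.08 grip 0.501 F [ 1.1 -0.2 -0. ]
  wp0 1/2:  [-0.0012, 0.0087, 0.1245] [-20.65, 0.0, -0.05] rows>= 3
  wp0 2/2:  [-0.0012, -0.0357, 0.1196] [-20.65, 0.0, -0.05] rows>= 3
  wp1 1/2:  [0.01, -0.1391, 0.1462] [0.0, 0.0, 0.0] rows>= 5
  wp1 2/2:  [0.01, -0.1391, 0.1462] [0.0, 0.0, 0.0] rows>= 5
  wp2 1/1:  [0.07, 0.0, 0.0] [0.0, 0.0, 0.0] rows>= 2
```

apply_moves --plan '[0,0.002,0.031,-5.2,0,0,0,0.004,0.062,-10.3,0,0,0,0.006,0.093,-15.5,0,0,0,0.009,0.124,-20.6,0,0]' --hand 1

```text
time_s: 22.28
tcp_pos: [0.5065, 0.1243, 0.1556]
tcp_rot: [0.556, 0.437, 0.556, -0.437]
wrist_force: [0.1, -0.2, 0.1]
grip_width: 1.0
```

apply_moves --plan '[0,-0.009,0.03,-5.2,0,0,0,-0.018,0.06,-10.3,0,0,0,-0.027,0.09,-15.5,0,0,0,-0.036,0.12,-20.6,0,0]'

```text
time_s: 22.62
tcp_pos: [0.4993, -0.0014, 0.1554]
tcp_rot: [0.625, 0.331, 0.625, -0.331]
wrist_force: [-0.0, -0.3, -0.5]
grip_width: 1.0
```

apply_moves --plan '[0.01,-0.139,0.146,0,0,0,0.01,-0.139,0.146,0,0,0,0.01,-0.139,0.146,0,0,0,0.01,-0.139,0.146,0,0,0,0.01,-0.139,0.146,0,0,0]'

```text
time_s: 23.03
tcp_pos: [0.4648, -0.2017, 0.1454]
tcp_rot: [0.624, 0.333, 0.624, -0.333]
wrist_force: [1.1, -0.0, 0.5]
grip_width: 0.998
```

apply_moves --plan '[0.01,-0.139,0.146,0,0,0,0.01,-0.139,0.146,0,0,0,0.01,-0.139,0.146,0,0,0,0.01,-0.139,0.146,0,0,0,0.01,-0.139,0.146,0,0,0]'

```text
time_s: 23.45
tcp_pos: [0.4307, -0.4007, 0.1353]
tcp_rot: [0.624, 0.333, 0.624, -0.333]
wrist_force: [1.2, -0.2, 1.0]
grip_width: 0.999
```

apply_moves --plan '[0,0,0,0,0,0,0,0,0,0,0,0,0,0,0,0,0,0]'

```text
time_s: 23.7
tcp_pos: [0.4318, -0.3966, 0.1349]
tcp_rot: [0.624, 0.333, 0.625, -0.332]
wrist_force: [-0.7, -0.0, -0.1]
grip_width: 1.004
```

```bash
python3 to.py 433.3 -399.5 70 34 433.3 -399.5 12 34; python3 - <<'E'
from snap import *
snap('top','j')
s=snap('side','j');cv2.imwrite('pics/j.png',cv2.resize(s['frame'][210:360,310:500,::-1],None,fx=3,fy=3))
E
```

```text
t 23.7 tcp [ 431.8 -396.6  134.9] jaw 33.9 tilt 0.09 q7 1.6 grip 1.004 F [-0.7 -0.  -0.1]
  wp0 1/1:  [0.0649, -0.0004, 0.0034] [-0.08, -0.09, -0.02] rows>= 2
  wp1 1/1:  [0.058, 0.0, 0.0] [0.0, 0.0, 0.0] rows>= 2
```

View pics/j.png

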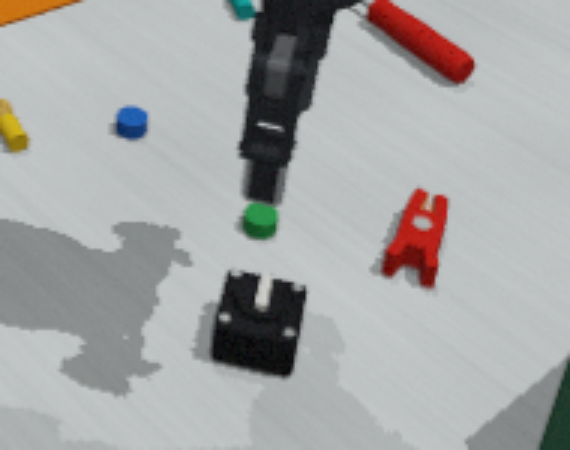

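View pics/j_top.png

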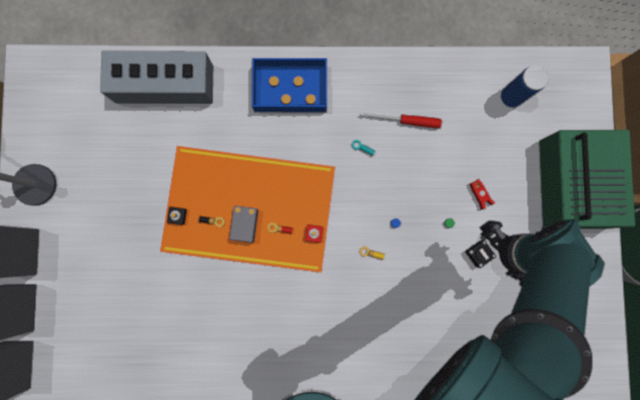

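The top view shows the pack at (243,224), red terminal at (280,230) and black terminal at (211,221), all well in line. The gripper is above the switch. Descending, and checking the layout numbers at the same time.

apply_moves --plan '[0.03,0,0.003,0,0,0,0.06,0,0.003,0,0,0,0.09,0,0.003,0,0,0,0.11,0,0.003,0,0,0,0.118,0,0.003,0,0,0]'

```text
time_s: 24.22
tcp_pos: [0.4333, -0.3962, 0.0145]
tcp_rot: [0.623, 0.332, 0.626, -0.33]
wrist_force: [-0.6, 0.4, -0.1]
grip_width: 1.001
```

apply_moves --plan '[0,0,0,0,0,0,0,0,0,0,0,0,0,0,0,0,0,0]'

```text
time_s: 24.47
tcp_pos: [0.4347, -0.4001, 0.0186]
tcp_rot: [0.625, 0.332, 0.623, -0.332]
wrist_force: [-0.4, -0.6, -0.1]
grip_width: 0.998
```

```bash
python3 to.py 433.3 -399.5 12 34; cat > chk.py <<'E'
from geo import *
import sys
s=pickle.load(open('top.pkl','rb'));P=cloud(s)
reg=np.zeros(P.shape[:2],bool);reg[150:265,180:304]=1
H=(P[...,2]>.008)&reg&(s['depth']>0)
n,L,st,ce=cv2.connectedComponentsWithStats(H.astype(np.uint8))
c=np.array([542.9,152.4]);a=-.13;Rm=np.array([[np.cos(a),np.sin(a)],[-np.sin(a),np.cos(a)]])
for i in range(1,n):
    if st[i,4]<20: continue
    q=P[L==i];zt=np.percentile(q[:,2],95);t=q[q[:,2]>zt-.006]
    for nm,x in(('all',q),('top',t)):
        rt=cv2.minAreaRect(((1000*x[:,:2]-c)@Rm.T).astype(np.float32))
        print(ce[i].round(),'z',zt.round(4),nm,'mat xy',np.round(rt[0],1),np.round(rt[1],1),round(rt[2],1))
E
python3 chk.py
```

```text
t 24.47 tcp [ 434.7 -400.1   18.6] jaw 34.0 tilt 0.13 q7 1.68 grip 0.998 F [-0.4 -0.6 -0.1]
  wp0 1/1:  [0.0066, -0.0008, -0.0013] [-0.02, 0.12, -0.04] rows>= 1
[243. 224.] z 0.0511 all mat xy [-40.2   6. ] [80.1 61.7] 0.6
[243. 224.] z 0.0511 top mat xy [-40.1   2.4] [79.5 53.8] 0.3
[182. 215.] z 0.0273 all mat xy [-39.4 148.9] [39.1 12.5] 8.3
[182. 215.] z 0.0273 top mat xy [-39.9 148.8] [38.1 11.7] 7.6
[207. 220.] z 0.0203 all mat xy [-43.1  89.8] [22.1 59.7] 3.8
[207. 220.] z 0.0203 top mat xy [-40.4  94.9] [36.8 14.1] 87.8
[282. 229.] z 0.0206 all mat xy [-37.8 -86.6] [21.8 47. ] 3.7
[282. 229.] z 0.0206 top mat xy [-39.8 -92.7] [35.7 14.5] 87.7
```

apply_moves --plan '[0.003,0,-0.001,0,0,0,0.0065,0,-0.001,0,0,0,0.0065,0,-0.001,0,0,0]'

```text
time_s: 24.72
tcp_pos: [0.4333, -0.399, 0.0111]
tcp_rot: [0.624, 0.332, 0.624, -0.332]
wrist_force: [-0.6, -0.2, -0.1]
grip_width: 0.997
```

apply_moves --plan '[0,0,0,0,0,0,0,0,0,0,0,0,0,0,0,0,0,0,0,0,0,0,0,0,0,0,0,0,0,0]' --hand -1

```text
time_s: 25.13
tcp_pos: [0.4331, -0.3995, 0.0113]
tcp_rot: [0.624, 0.332, 0.624, -0.333]
wrist_force: [-1.5, -0.3, 4.8]
grip_width: 0.577
```

```bash
python3 to.py 433.3 -399.5 150 34 500 -50 150 60 592 145 150 82.6
```

```text
t 25.13 tcp [ 433.1 -399.5   11.3] jaw 33.9 tilt 0.04 q7 1.69 grip 0.577 F [-1.5 -0.3  4.8]
  wp0 1/1:  [-0.1387, 0.0002, 0.0002] [-0.09, 0.04, -0.0] rows>= 4
  wp1 1/2:  [0.0, 0.1254, -0.1262] [-13.0, 0.0, 0.0] rows>= 5
  wp1 2/2:  [0.0, 0.1505, -0.0948] [-13.0, 0.0, 0.0] rows>= 5
  wp2 1/2:  [0.0, 0.1074, -0.0089] [-11.3, 0.0, 0.0] rows>= 3
  wp2 2/2:  [0.0, 0.1071, 0.0123] [-11.3, 0.0, 0.0] rows>= 3
```

Gripped at 0.577, about 49 mm. Lift and carry.

apply_moves --plan '[-0.03,0,0,0,0,0,-0.06,0,0,0,0,0,-0.1,0,0,0,0,0,-0.139,0,0,0,0,0,-0.139,0,0,0,0,0]'

```text
time_s: 25.55
tcp_pos: [0.4362, -0.4027, 0.1564]
tcp_rot: [0.628, 0.332, 0.62, -0.333]
wrist_force: [1.0, -1.2, -0.3]
grip_width: 0.572
```

apply_moves --plan '[0,0.025,-0.025,-2.6,0,0,0,0.05,-0.05,-5.2,0,0,0,0.075,-0.076,-7.8,0,0,0,0.1,-0.101,-10.4,0,0,0,0.125,-0.126,-13,0,0]'

```text
time_s: 25.97
tcp_pos: [0.4661, -0.2228, 0.1492]
tcp_rot: [0.658, 0.259, 0.658, -0.259]
wrist_force: [0.7, -0.4, -1.1]
grip_width: 0.569
```

apply_moves --plan '[0,0.03,-0.019,-2.6,0,0,0,0.06,-0.038,-5.2,0,0,0,0.09,-0.057,-7.8,0,0,0,0.12,-0.076,-10.4,0,0,0,0.15,-0.095,-13,0,0]'

```text
time_s: 26.38
tcp_pos: [0.4991, -0.0484, 0.1493]
tcp_rot: [0.683, 0.183, 0.683, -0.183]
wrist_force: [0.5, -0.5, -1.5]
grip_width: 0.572
```

apply_moves --plan '[0,0.027,-0.002,-2.8,0,0,0,0.054,-0.004,-5.6,0,0,0,0.08,-0.006,-8.5,0,0,0,0.107,-0.009,-11.3,0,0]'

```text
time_s: 26.72
tcp_pos: [0.5452, 0.0482, 0.1491]
tcp_rot: [0.697, 0.114, 0.698, -0.114]
wrist_force: [-0.2, -0.5, -0.9]
grip_width: 0.572
```

apply_moves --plan '[0,0.027,0.003,-2.8,0,0,0,0.054,0.006,-5.6,0,0,0,0.08,0.009,-8.5,0,0,0,0.107,0.012,-11.3,0,0,0,0.107,0.012,-11.3,0,0]'

```text
time_s: 27.13
tcp_pos: [0.5932, 0.1523, 0.1492]
tcp_rot: [0.707, 0.045, 0.705, -0.041]
wrist_force: [0.4, 2.0, -1.4]
grip_width: 0.572
```

apply_moves --plan '[0,0,0,0,0,0,0,0,0,0,0,0]'

```text
time_s: 27.3
tcp_pos: [0.5901, 0.1436, 0.1489]
tcp_rot: [0.705, 0.046, 0.706, -0.047]
wrist_force: [0.3, -1.0, -1.4]
grip_width: 0.571
```

```bash
python3 to.py 592 145.5 40 82.6 592 145.5 15 82.6; python3 - <<'E'
from snap import *
s=snap('side','k');cv2.imwrite('pics/k.png',cv2.resize(s['frame'][80:260,170:370,::-1],None,fx=3,fy=3))
E
```

```text
t 27.3 tcp [590.1 143.6 148.9] jaw 82.5 tilt 0.13 q7 1.3 grip 0.571 F [ 0.3 -1.  -1.4]
  wp0 1/1:  [0.1089, 0.0022, 0.0018] [-0.08, -0.11, 0.07] rows>= 3
  wp1 1/1:  [0.025, 0.0, 0.0] [0.0, 0.0, 0.0] rows>= 1
```

View pics/k.png

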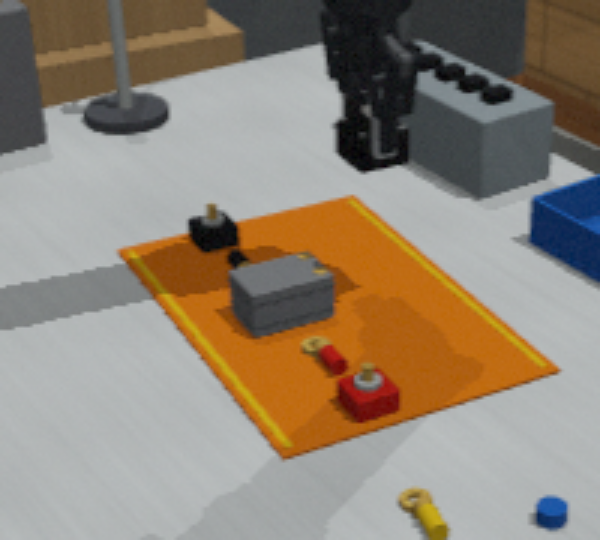

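The switch is held level at crop (372,145). Lowering.

apply_moves --plan '[0.03,0.002,0.002,0,0,0,0.06,0.002,0.002,0,0,0,0.09,0.002,0.002,0,0,0,0.115,0.002,0.002,0,0,0,0.124,0.002,0.002,0,0,0]'

```text
time_s: 27.77
tcp_pos: [0.5903, 0.1436, 0.0224]
tcp_rot: [0.703, 0.046, 0.708, -0.048]
wrist_force: [-0.6, -0.8, -1.8]
grip_width: 0.568
```

apply_moves --plan '[0,0,0,0,0,0,0,0,0,0,0,0,0,0,0,0,0,0]'

```text
time_s: 28.02
tcp_pos: [0.5946, 0.1456, 0.0273]
tcp_rot: [0.707, 0.047, 0.705, -0.046]
wrist_force: [-0.2, -0.7, -0.4]
grip_width: 0.571
```

```bash
python3 to.py 592 146 14.5 82.6
```

```text
t 28.02 tcp [594.6 145.6  27.3] jaw 82.5 tilt 0.15 q7 1.34 grip 0.571 F [-0.2 -0.7 -0.4]
  wp0 1/1:  [0.0128, 0.0, -0.0027] [-0.12, 0.15, -0.04] rows>= 1
```

apply_moves --plan '[0.005,0,-0.002,0,0,0,0.01,0,-0.002,0,0,0,0.013,0,-0.002,0,0,0,0.013,0,-0.002,0,0,0]'

```text
time_s: 28.35
tcp_pos: [0.5917, 0.1465, 0.0143]
tcp_rot: [0.706, 0.046, 0.705, -0.046]
wrist_force: [-1.5, 0.4, 9.0]
grip_width: 0.568
```

apply_moves --plan '[0,0,0,0,0,0,0,0,0,0,0,0,0,0,0,0,0,0,0,0,0,0,0,0]' --hand 1

```text
time_s: 28.68
tcp_pos: [0.5914, 0.1463, 0.0128]
tcp_rot: [0.706, 0.046, 0.706, -0.046]
wrist_force: [-0.5, -0.7, -0.0]
grip_width: 0.999
```

apply_moves --plan '[-0.02,0,0,0,0,0,-0.05,0,0,0,0,0,-0.09,0,0,0,0,0,-0.13,0,0,0,0,0,-0.13,0,0,0,0,0]'

```text
time_s: 29.1
tcp_pos: [0.5967, 0.1471, 0.15]
tcp_rot: [0.71, 0.048, 0.701, -0.045]
wrist_force: [1.5, 0.5, 0.1]
grip_width: 0.996
```

```bash
python3 to.py 577 -409 120 115.5
```

```text
t 29.1 tcp [596.7 147.1 150. ] jaw 82.5 tilt 0.79 q7 1.3 grip 0.996 F [1.5 0.5 0.1]
  wp0 1/3:  [0.0092, -0.1847, 0.0176] [-11.0, 0.27, -0.03] rows>= 5
  wp0 2/3:  [0.0093, -0.1846, -0.018] [-11.0, 0.27, -0.03] rows>= 5
  wp0 3/3:  [0.0096, -0.1778, -0.0528] [-11.0, 0.27, -0.03] rows>= 5
```

apply_moves --plan '[0.002,-0.037,0.004,-2.2,0,0,0.004,-0.074,0.007,-4.4,0,0,0.006,-0.111,0.011,-6.6,0,0,0.008,-0.148,0.014,-8.8,0,0,0.01,-0.185,0.018,-11,0,0]'

```text
time_s: 29.52
tcp_pos: [0.5847, -0.041, 0.1325]
tcp_rot: [0.707, -0.023, 0.707, 0.023]
wrist_force: [0.8, -0.9, 0.1]
grip_width: 1.0
```

apply_moves --plan '[0.002,-0.037,-0.004,-2.2,0,0,0.004,-0.074,-0.007,-4.4,0,0,0.006,-0.111,-0.011,-6.6,0,0,0.008,-0.148,-0.014,-8.8,0,0,0.01,-0.185,-0.018,-11,0,0]'

```text
time_s: 29.93
tcp_pos: [0.5784, -0.2271, 0.1224]
tcp_rot: [0.701, -0.09, 0.701, 0.09]
wrist_force: [0.9, -0.4, 0.5]
grip_width: 1.001
```

apply_moves --plan '[0.002,-0.036,-0.011,-2.2,0,0,0.004,-0.072,-0.021,-4.4,0,0,0.006,-0.107,-0.032,-6.6,0,0,0.008,-0.142,-0.042,-8.8,0,0,0.01,-0.178,-0.053,-11,0,0]'

```text
time_s: 30.35
tcp_pos: [0.5716, -0.4123, 0.1122]
tcp_rot: [0.689, -0.157, 0.689, 0.157]
wrist_force: [0.4, -0.7, -0.6]
grip_width: 1.002
```

apply_moves --plan '[0,0,0,0,0,0,0,0,0,0,0,0,0,0,0,0,0,0]'

```text
time_s: 30.6
tcp_pos: [0.5716, -0.4105, 0.1121]
tcp_rot: [0.69, -0.155, 0.69, 0.156]
wrist_force: [0.5, 0.1, -0.6]
grip_width: 0.999
```

```bash
python3 to.py 577 -409 60 115.5 577 -409 4 115.5; python3 - <<'E'
from snap import *
s=snap('side','l');cv2.imwrite('pics/l.png',cv2.resize(s['frame'][190:340,340:540,::-1],None,fx=3,fy=3))
s=snap('top','l');cv2.imwrite('pics/l2.png',cv2.resize(s['frame'][140:280,155:345,::-1],None,fx=4,fy=4))
E
python3 chk.py
```

```text
t 30.6 tcp [ 571.6 -410.5  112.1] jaw 115.5 tilt 0.08 q7 2.56 grip 0.999 F [ 0.5  0.1 -0.6]
  wp0 1/1:  [0.0521, -0.001, 0.0055] [-0.02, -0.0, -0.08] rows>= 2
  wp1 1/1:  [0.056, 0.0, 0.0] [0.0, 0.0, 0.0] rows>= 2
[249. 185.] z 0.0471 all mat xy [52.7  3.8] [50.6 50.7] 89.2
[249. 185.] z 0.0471 top mat xy [57.4  6.6] [42.  33.7] 43.6
[243. 224.] z 0.0513 all mat xy [-38.7   6.8] [83.  62.7] 0.5
[243. 224.] z 0.0513 top mat xy [-40.1   2.7] [79.7 53.6] 0.6
[182. 215.] z 0.0287 all mat xy [-39.5 150.7] [39.7 11.9] 0.2
[182. 215.] z 0.0287 top mat xy [-38.9 149.3] [35.9 10.8] 7.7
[206. 220.] z 0.0219 all mat xy [-40.8  92.4] [42.5 15.6] 88.0
[206. 220.] z 0.0219 top mat xy [-40.7  94.7] [35.7 13.2] 86.9
[284. 229.] z 0.0204 all mat xy [-39.5 -91.7] [37.8 15.4] 88.9
[284. 229.] z 0.0204 top mat xy [-39.7 -93.2] [14.5 33.6] 7.3
```

View pics/l.png

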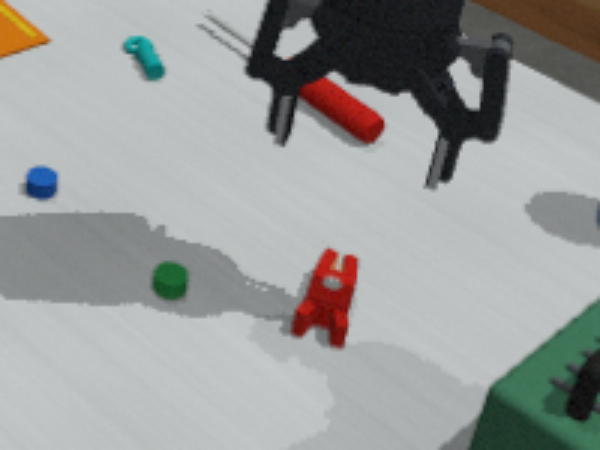

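View pics/l2.png

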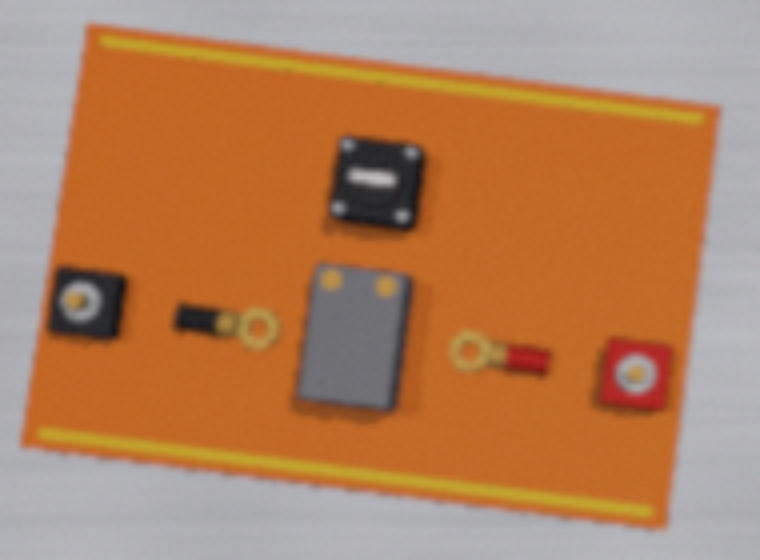

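The switch is squared behind the pack (mat x ≈ 52, y ≈ 3, so about 92 mm from the pack), and both terminals are in line. Descending on the clamp at crop (330,295).

apply_moves --plan '[0.03,-0.001,0.005,0,0,0,0.06,-0.001,0.005,0,0,0,0.08,-0.001,0.005,0,0,0,0.095,-0.001,0.005,0,0,0,0.095,-0.001,0.005,0,0,0]'

```text
time_s: 31.12
tcp_pos: [0.5755, -0.4062, 0.0143]
tcp_rot: [0.688, -0.155, 0.691, 0.159]
wrist_force: [0.1, 0.2, -0.4]
grip_width: 1.0
```

apply_moves --plan '[0,0,0,0,0,0,0,0,0,0,0,0]'

```text
time_s: 31.28
tcp_pos: [0.5782, -0.4097, 0.0191]
tcp_rot: [0.69, -0.157, 0.689, 0.156]
wrist_force: [0.6, -0.8, 0.2]
grip_width: 0.998
```

```bash
python3 to.py 577 -409 5 115.5
```

```text
t 31.28 tcp [ 578.2 -409.7   19.1] jaw 115.6 tilt 0.13 q7 2.56 grip 0.998 F [ 0.6 -0.8  0.2]
  wp0 1/1:  [0.0141, 0.0011, -0.0008] [0.08, 0.07, 0.11] rows>= 1
```

apply_moves --plan '[0.006,0.001,-0.001,0,0,0,0.012,0.001,-0.001,0,0,0,0.014,0.001,-0.001,0,0,0,0.014,0.001,-0.001,0,0,0]'

```text
time_s: 31.62
tcp_pos: [0.5751, -0.409, 0.0034]
tcp_rot: [0.689, -0.156, 0.69, 0.156]
wrist_force: [-1.0, -0.7, -0.2]
grip_width: 1.0
```

apply_moves --plan '[0,0,0,0,0,0,0,0,0,0,0,0,0,0,0,0,0,0,0,0,0,0,0,0,0,0,0,0,0,0]' --hand -1

```text
time_s: 32.03
tcp_pos: [0.5759, -0.4094, 0.0043]
tcp_rot: [0.69, -0.157, 0.689, 0.156]
wrist_force: [-2.6, 1.0, 3.1]
grip_width: 0.309
```

apply_moves --plan '[0,0,0,0,0,0,0,0,0,0,0,0]'

```text
time_s: 32.2
tcp_pos: [0.576, -0.4094, 0.0043]
tcp_rot: [0.69, -0.157, 0.689, 0.156]
wrist_force: [0.1, -0.2, 3.1]
grip_width: 0.316
```

```bash
python3 to.py 577 -409 170 115.5 503.5 159 170 82.6
```

```text
t 32.2 tcp [ 576.  -409.4    4.3] jaw 115.5 tilt 0.06 q7 2.56 grip 0.316 F [ 0.1 -0.2  3.1]
  wp0 1/1:  [-0.1657, -0.0002, 0.0011] [0.03, 0.03, 0.05] rows>= 4
  wp1 1/3:  [0.0, 0.1814, 0.0594] [10.97, 0.0, 0.0] rows>= 5
  wp1 2/3:  [0.0, 0.1894, 0.0238] [10.97, 0.0, 0.0] rows>= 5
  wp1 3/3:  [0.0, 0.1905, -0.0127] [10.97, 0.0, 0.0] rows>= 5
```

apply_moves --plan '[-0.03,0,0,0,0,0,-0.07,0,0,0,0,0,-0.11,0,0,0,0,0,-0.15,0,0,0,0,0,-0.166,0,0,0,0,0]'

```text
time_s: 32.62
tcp_pos: [0.5781, -0.4109, 0.1759]
tcp_rot: [0.692, -0.158, 0.687, 0.154]
wrist_force: [0.5, -1.0, -0.3]
grip_width: 0.311
```

apply_moves --plan '[0,0.036,0.012,2.2,0,0,0,0.072,0.024,4.4,0,0,0,0.109,0.036,6.6,0,0,0,0.145,0.048,8.8,0,0,0,0.181,0.059,11,0,0]'

```text
time_s: 33.03
tcp_pos: [0.5501, -0.2184, 0.1697]
tcp_rot: [0.701, -0.089, 0.702, 0.089]
wrist_force: [0.5, 0.9, -0.7]
grip_width: 0.314
```

apply_moves --plan '[0,0.038,0.005,2.2,0,0,0,0.076,0.01,4.4,0,0,0,0.113,0.014,6.6,0,0,0,0.151,0.019,8.8,0,0,0,0.189,0.024,11,0,0]'

```text
time_s: 33.45
tcp_pos: [0.5257, -0.0298, 0.1697]
tcp_rot: [0.707, -0.021, 0.707, 0.021]
wrist_force: [1.0, 0.9, -0.7]
grip_width: 0.311
```

apply_moves --plan '[0,0.038,-0.003,2.2,0,0,0,0.076,-0.005,4.4,0,0,0,0.114,-0.008,6.6,0,0,0,0.152,-0.01,8.8,0,0,0,0.19,-0.013,11,0,0]'

```text
time_s: 33.87
tcp_pos: [0.5012, 0.1592, 0.1698]
tcp_rot: [0.706, 0.047, 0.706, -0.047]
wrist_force: [0.3, -0.7, -0.5]
grip_width: 0.312
```

apply_moves --plan '[0,0,0,0,0,0,0,0,0,0,0,0,0,0,0,0,0,0]'

```text
time_s: 34.12
tcp_pos: [0.5016, 0.1571, 0.1696]
tcp_rot: [0.705, 0.045, 0.706, -0.046]
wrist_force: [0.3, -0.9, -0.5]
grip_width: 0.311
```

```bash
python3 to.py 503.3 158.5 90 82.6 503.3 158.5 53.5 82.6; python3 - <<'E'
from snap import *
s=snap('side','m');cv2.imwrite('pics/m.png',cv2.resize(s['frame'][80:260,170:370,::-1],None,fx=3,fy=3))
E
```

```text
t 34.12 tcp [501.6 157.1 169.6] jaw 82.6 tilt 0.06 q7 1.17 grip 0.311 F [ 0.3 -0.9 -0.5]
  wp0 1/1:  [0.0796, 0.0017, 0.0016] [-0.01, -0.03, 0.05] rows>= 2
  wp1 1/1:  [0.0365, 0.0, 0.0] [0.0, 0.0, 0.0] rows>= 1
```

View pics/m.png

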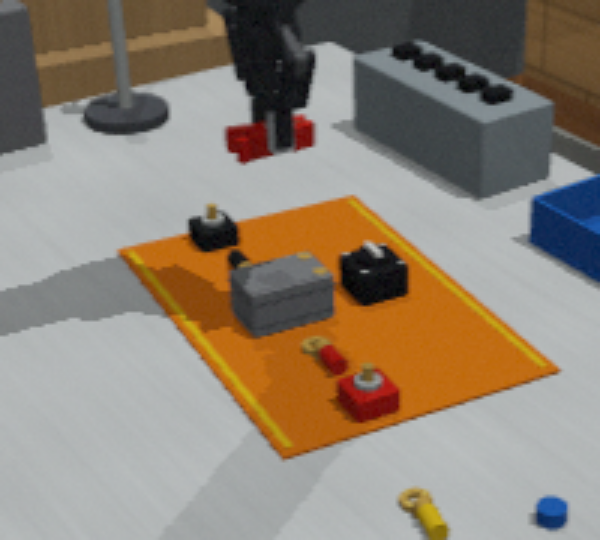

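The clamp is held level at crop (270,138). Lowering in two stages.

apply_moves --plan '[0.03,0.002,0.002,0,0,0,0.06,0.002,0.002,0,0,0,0.085,0.002,0.002,0,0,0,0.1,0.002,0.002,0,0,0,0.104,0.002,0.002,0,0,0]'

```text
time_s: 34.58
tcp_pos: [0.5029, 0.156, 0.0634]
tcp_rot: [0.704, 0.046, 0.707, -0.048]
wrist_force: [-0.3, -0.9, -0.2]
grip_width: 0.316
```

apply_moves --plan '[0,0,0,0,0,0,0,0,0,0,0,0,0,0,0,0,0,0]'

```text
time_s: 34.83
tcp_pos: [0.5053, 0.1586, 0.0669]
tcp_rot: [0.706, 0.047, 0.705, -0.046]
wrist_force: [0.2, -0.5, -0.7]
grip_width: 0.313
```

```bash
python3 to.py 503.3 158.5 52.5 82.6
```

```text
t 34.83 tcp [505.3 158.6  66.9] jaw 82.5 tilt 0.13 q7 1.2 grip 0.313 F [ 0.2 -0.5 -0.7]
  wp0 1/1:  [0.0144, -0.0004, -0.002] [-0.15, 0.12, -0.05] rows>= 1
```

apply_moves --plan '[0.005,0,-0.002,0,0,0,0.01,0,-0.002,0,0,0,0.013,0,-0.002,0,0,0,0.0145,0,-0.002,0,0,0,0.0145,0,-0.002,0,0,0]'

```text
time_s: 35.25
tcp_pos: [0.502, 0.1596, 0.0521]
tcp_rot: [0.705, 0.046, 0.706, -0.046]
wrist_force: [-1.9, -0.4, 9.3]
grip_width: 0.316
```

```bash
python3 to.py 503.3 158.5 52.5 82.6
```

```text
t 35.25 tcp [502.  159.6  52.1] jaw 82.5 tilt 0.03 q7 1.2 grip 0.316 F [-1.9 -0.4  9.3]
  wp0 1/1:  [-0.0004, -0.0009, 0.0014] [-0.05, -0.03, -0.01] rows>= 1
```

Resting on the pack. Release, retreat straight up, then move aside towards the robot's left at height.

apply_moves --plan '[0,0,0,0,0,0,0,0,0,0,0,0,0,0,0,0,0,0,0,0,0,0,0,0]' --hand 0.5

```text
time_s: 35.58
tcp_pos: [0.5022, 0.1594, 0.0511]
tcp_rot: [0.706, 0.046, 0.706, -0.046]
wrist_force: [0.4, 0.1, -0.2]
grip_width: 0.748
```

apply_moves --plan '[-0.015,0,0,0,0,0,-0.04,0,0,0,0,0,-0.08,0,0,0,0,0,-0.12,0,0,0,0,0,-0.15,0,0,0,0,0]'

```text
time_s: 36.0
tcp_pos: [0.5027, 0.1594, 0.2038]
tcp_rot: [0.706, 0.046, 0.705, -0.046]
wrist_force: [0.6, -0.2, -0.4]
grip_width: 0.748
```

apply_moves --plan '[0,-0.2,0,0,0,0,0,-0.2,0,0,0,0,0,-0.2,0,0,0,0,0,-0.2,0,0,0,0,0,-0.2,0,0,0,0]'

```text
time_s: 36.42
tcp_pos: [0.475, -0.042, 0.2014]
tcp_rot: [0.705, 0.046, 0.706, -0.047]
wrist_force: [0.8, 0.0, -0.5]
grip_width: 0.753
```

apply_moves --plan '[0,-0.15,0,0,0,0,0,-0.15,0,0,0,0,0,-0.15,0,0,0,0,0,-0.15,0,0,0,0,0,-0.15,0,0,0,0]'

```text
time_s: 36.83
tcp_pos: [0.4552, -0.1946, 0.2016]
tcp_rot: [0.706, 0.048, 0.705, -0.051]
wrist_force: [0.3, 0.5, 0.3]
grip_width: 0.75
```

```bash
python3 - <<'E'
from snap import *
s=snap('side','n');cv2.imwrite('pics/n.png',cv2.resize(s['frame'][120:300,170:430,::-1],None,fx=3,fy=3))
s=snap('top','n');cv2.imwrite('pics/n2.png',cv2.resize(s['frame'][140:280,155:345,::-1],None,fx=4,fy=4))
E
python3 chk.py; python3 - <<'E'
from geo import *
s=pickle.load(open('top.pkl','rb'));P=cloud(s)
q=P[238:270,355:395].reshape(-1,3);q=q[(q[:,2]>.006)&(q[:,2]<.03)]
print(cv2.minAreaRect((q[:,:2]*1000).astype(np.float32)))
c=np.array([542.9,152.4]);a=-.13;Rm=np.array([[np.cos(a),np.sin(a)],[-np.sin(a),np.cos(a)]])
m=P[190:255,220:270].reshape(-1,3);m=m[m[:,2]>.06]
print('clamp',cv2.minAreaRect(((1000*m[:,:2]-c)@Rm.T).astype(np.float32)),np.percentile(m[:,2],95))
E
python3 to.py
```

```text
[249. 185.] z 0.0476 all mat xy [55.5  3.3] [51.8 55.6] 89.5
[249. 185.] z 0.0476 top mat xy [54.   4.3] [33.9 33.7] 74.2
[243. 224.] z 0.0718 all mat xy [-40.    5.6] [80.3 64.1] 0.4
[243. 224.] z 0.0718 top mat xy [-41.6   4.9] [69.8 32.6] 1.6
[182. 216.] z 0.0282 all mat xy [-39.6 148.9] [38.7 12.2] 9.8
[182. 216.] z 0.0282 top mat xy [-40.1 149.7] [38.1  9.6] 6.1
[207. 220.] z 0.0199 all mat xy [-41.9  88.9] [48.3 17.3] 81.4
[207. 220.] z 0.0199 top mat xy [-41.5  94.7] [36.7 13.6] 87.0
[283. 229.] z 0.0209 all mat xy [-39.6 -88.7] [15.8 43.7] 0.2
[283. 229.] z 0.0209 top mat xy [-39.3 -92.8] [34.8 14.2] 87.0
((437.54266357421875, -140.8773956298828), (65.1583023071289, 34.389129638671875), 63.4448356628418)
clamp ((-44.9110107421875, -78.88089752197266), (196.70872497558594, 70.16500091552734), 88.12600708007812) 0.07364548605661736
t 36.93 tcp [ 456.2 -188.6  201.2] jaw 82.3 tilt 0.02 q7 1.87 grip 0.752 F [1.3 0.5 0.4]
```

View pics/n.png

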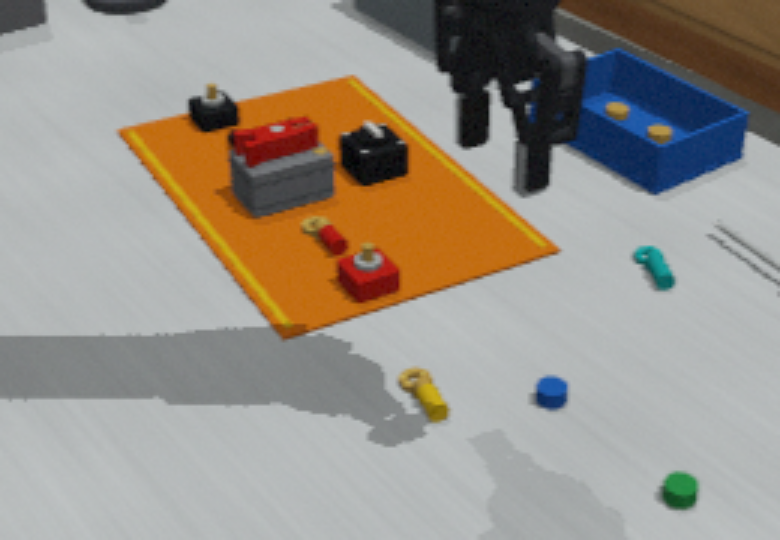

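View pics/n2.png

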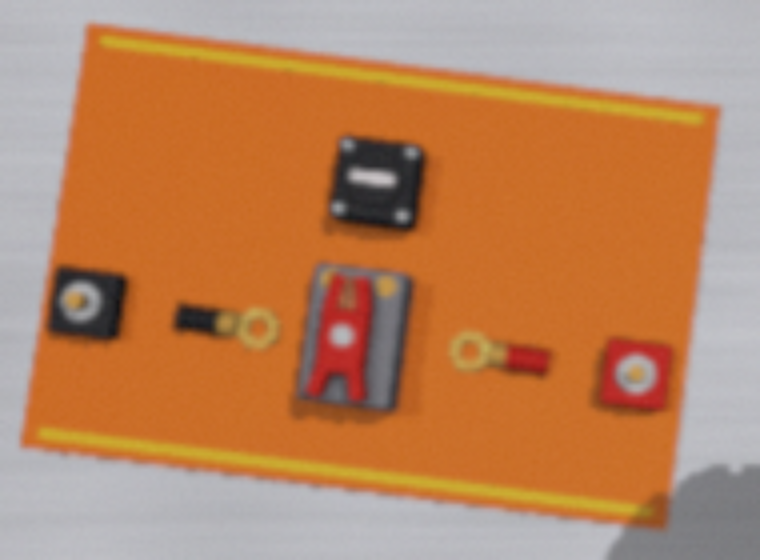

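```bash
python3 - <<'E'
from geo import *
s=pickle.load(open('top.pkl','rb'))
c2=lambda u,v:(155+(u+.5)/4-.5,140+(v+.5)/4-.5)
c=np.array([542.9,152.4]);a=-.13;Rm=np.array([[np.cos(a),np.sin(a)],[-np.sin(a),np.cos(a)]])
f=lambda p,z:((1000*onz(s,p,z)[:,:2]-c)@Rm.T).round(1)
print('pack corners',f([c2(317,264),c2(411,274),c2(395,410),c2(298,398)],.048),f([c2(317,264),c2(411,274),c2(395,410),c2(298,398)],.048).mean(0))
print('clamp rivet/jaw/handles',f([c2(342,336),c2(350,276),c2(315,396),c2(358,401)],.07))
print('switch corners ctr',f([c2(338,137),c2(425,146),c2(414,229),c2(332,220)],.037).mean(0))
print('ring centres',f([c2(258,327),c2(470,351)],.008))
F=pickle.load(open('side.pkl','rb'))['frame'].astype(int)
import cv2
A=cv2.imread('pics/a_side.png')[:,:,::-1].astype(int)
for I in(A,F):
    m=(I[...,0]>150)&(I[...,1]>120)&(I[...,2]<60);m[:235]=0;m[265:]=0;m[:,:295]=0;m[:,325:]=0
    print('yellow px',np.argwhere(m).mean(0),m.sum())
E
```

```text
pack corners [[ -1.7  27.6]
 [ -0.5 -27.4]
 [-79.9 -29.2]
 [-80.2  27.3]] [-40.575  -0.425]
clamp rivet/jaw/handles [[-42.2   3.9]
 [ -7.6   4.2]
 [-77.9  14.2]
 [-77.6 -10.4]]
switch corners ctr [51.2    1.225]
ring centres [[-41.   64. ]
 [-39.1 -63.9]]
yellow px [251.02325581 312.74418605] 43
yellow px [250.89189189 313.02702703] 37
```

All checks are within tolerance: the clamp is about 4 mm off the pack's centre, and the yellow terminal hasn't moved in the side view. Handing in.

```bash
python3 -c "
from bench import ticket
print(ticket.sign_off())"
```

```text
the job is handed in; nothing more can be done
None
```

The kit is laid out on the mat as asked, and the job was handed in at about 37 s of the 128 s allowed. Hand-in gives no verdict. My last checks, from the final camera pictures, were all within the limits:

| Item | Target or limit | Measured (mat frame) |
|---|---|---|
| Pack | x -40 mm, y 0 mm (±15 mm) | x about -40 mm, y 0 to 2 mm, turned under 1° |
| Red terminal | midway, about 82 mm to the red side | about 82 mm out, flat |
| Black terminal | midway, about 82 mm to the black side | about 82 mm out, flat |
| Switch | 78–106 mm from the pack's centre, square | about 92 mm behind the pack, 1–3 mm sideways, square |
| Clamp | within 15 mm of the pack's centre | flat on top, about 4–5 mm off centre |
| Yellow terminal | moved under 30 mm | same place to within half a pixel (side view) |

- **Red terminal grip:** the first grip sat too high on the barrel, so I opened, lowered about 5 mm and gripped again before lifting.
- **Measurements that disagreed:** depth data and corner readings differed by 2–3 mm on the pack's sideways position. The final top-view depth reading of the yellow terminal was unusable because the gripper was over it, so that check rests on the side view alone.
- **Wrong direction at the end:** the final retreat went to the robot's right instead of the left I had planned. It stayed at about 200 mm height and touched nothing.

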